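# Lift the lined brake plate and gauge it in the bench caliper

### The arm

A 7-joint arm with a two-finger parallel gripper is mounted at the origin on the work surface. World frame = base frame: x ahead of the robot, y to its left, z up, the work surface at z = 0. Lengths are in m, angles in rad, forces in N, time in s.
With the tool pointing down it reaches from about 0.425 to 0.925 m from the base axis. Payload 6.8 kg.
Tool frame: the origin (TCP) lies midway between the tips of the shut fingers; the grasp point (between the pads) lies 19 mm behind it (r.grip_depth is the distance from the TCP to the grasp point, in m); z points along the fingers, y is the line along which they close (so a half turn about z gives the same grasp; the last joint's range is limited). The gripper opens to 85 mm and grips with 20 to 120 N. Pads are 22 mm wide; open, the fingers measure 114 mm over their backs; the gripper's body (76 mm by 85 mm) begins 54 mm behind the grasp point. The pads swing forward as they close: fully open they stand 13 mm farther back than shut.
Start: joints at [-1.222, 0.477, 0.022, 1.555, -0.011, 1.109, -0.083], TCP at [0.298, 0.606, 0.231] pointing down, gripper open.
Joint ranges: [-2.96, 2.96], [-0.34, 2.1], [-1.41, 1.46], [0.24, 2.44], [-1.37, 4.51], [0.17, 1.92], [-2.96, 2.96]. Speed limits (rad/s): [2.39, 2.39, 3.14, 3.14, 3.14, 3.14, 3.14].

### API

Orientations are given as a rotation vector (axis times angle).
In Python, from bench import telemetry, grab_frame, calibration, order, silhouettes, r gives the robot as it stands.
- The arm moves only by the tool apply_moves, never from a script. Its argument "moves" is a list of rows, each a list of 7 numbers: the turn, a rotation vector about the tool's x, y, z scaled (see below), then the shift along the tool's x, y, z scaled (see below), then the opening, from -1 (shut) to 1 (fully open). A call has exactly 8 rows; each row shifts and turns the commanded pose from where the row before left it, along the tool's axes as they then stand; what a row does not reach is not made up. The controller multiplies each number of a shift by 1000 mm and each number of a turn by 6 degrees. A row lasts 1/12 s, in which the tool goes at most 41.7 mm and 7.16 degrees, less where a joint would pass 70% of its speed; a pose out of reach is approached as far as the arm can. A call with a number of a shift or a turn outside -1 to 1 is refused whole. A call with a gripper value outside its range is refused whole. The fingers move at their own pace and stop on an object; "grip_force" is the grip in N (left out, the last holds). Time passes only in rows, so rows that do not move let the fingers close, or fill a call up. It gives the time, the measured TCP pose, the force, the opening and the grip force at its end, in the units of the state.
- telemetry.get_obs(): the state, without advancing time (a new reading comes with each control period).
- grab_frame(name): name is "scene" or "top"; returns the picture (480x640x3 uint8, blue, green, red); there is no depth.
- calibration(name): a dict with "fx", "fy", "cx", "cy" (pixels), "k1" (the pictures are not rectified: a ray, as slopes to the right and down, at radius r is drawn at 1 + k1 r^2 times it, then the intrinsics apply), "world_from_camera" (4x4, takes a point from camera to world coordinates). Camera axes: x right, y down, z forward; pixel columns grow to the right and rows downward; lengths in m; the calibration is good to about 2 mm. A picture is of the moment at which its call begins. calibration takes no time and is no camera call.
- order.hand_in(): hands the job in; it is judged then, once.
Trained networks look in the newest picture that a camera, given by its name, has taken for a name from the list of things; names that differ only in an ending like _2 or _b are one class to them, and where a whole thing is asked for, a point or a joint stands for the part that bears it (a point fixed in the world has none). Each returns a list of dicts, best first, with "p" (0 to 1); they miss things now and then, are a little off and sometimes report something else, mostly with a low value. They report only what shows in the picture. A call takes as long as a camera call. They do not tell look-alikes from the thing itself.
- silhouettes(thing, camera): "mask" (480x640 bool, what is visible of it) and "extent" ([centre column, centre row, width, height] in pixels, round what is visible of it).
The state is a dict: "clock": time; "joints": joint angles; "qvel": joint speeds; "tau": joint torques, N m; "tcp_pos": TCP position; "orientation": TCP orientation; "contact_force": force on the tool from outside, world axes, zero at the start; "moment": the same for the moment, N m; "grip_width": finger opening in m; "gripper_force": force on a finger pad.
Only numpy, scipy, OpenCV 4.12 (cv2) and the standard library are available. Lean on these libraries where they do the work, as an engineer would, in place of code of your own. Each camera call takes 0.05 s, during which the arm holds its last target. There are 200 camera calls.

### The job

Take the lifter by its handle, slide its blade well under the lined plate lying on the inspection stand, up to the two pins, and lift and carry the plate level on the blade to the bench caliper: lower it so that the blade goes down between the two ribs and the plate rests on them, centred in front of the jaws, then draw the blade out. Stand the lifter back on the open bench, blade flat, clear of stand and caliper, and slide the caliper's moving jaw shut until it presses the plate against the fixed jaw; leave it shut. The gripper must not touch the plate, nor hit the light bar, the plate must not be tipped or dropped, and the other things on the bench stay where they are.

Things in the scene. Friction and masses are not known exactly. Their poses are not given: they have to be found in the camera images.
- lifter: flat lifter (spatula) standing on its blade: steel, 106 long (x), 56 wide (y), 2.5 mm thick. Origin: blade underside, middle line, 40 mm behind the front edge; x to the front edge, z up. From (-62,0,3) mm the handle rises, leaning back (to -x) 35 degrees from vertical, 115 mm long: 35 mm of steel shank, then a black grip 80 mm long, 18 wide (y), 22 deep. About 0.22 kg
- lifter_grip (a point): point on the middle of the lifter's black grip, 80 mm up along the handle: (-107.9, 0, 68.5) mm from the lifter's origin; its axes are the lifter's. The gripper fits with its fingers along the handle, tilted 35 degrees, closing across y
- plate: round steel plate with tan lining on top, 120 mm diameter, 12 mm thick to the steel top (14 mm with lining), about 0.35 kg, lying flat on the stand; the lower rim is bevelled 5 mm. Origin: centre of its underside, z up. Too wide to grip
- stand: inspection stand, origin on the bench: dark steel base 6 mm thick (top z = 6), x -110 to +80, y -125 to +125 mm. At its far end two upright pins, 10 mm diameter, tops at z = 36, at (57.7, +-30) mm: they stop the plate when its centre reaches the origin. Open to -x: the blade goes in along +x
- light_bar: aluminium light bar over the open side of the stand, same origin and axes as the stand: bar x -86 to -56 mm, underside z = 136, 30 mm high, 246 mm long in y, on two 18 mm square posts at (-71, +-112) mm. An upright gripper holding the lifter would hit it; one tilted along the handle does not
- caliper: bench caliper, origin on the bench midway between its ribs. Base 4 mm thick, x -75 to 115, y -113 to 133 mm. Two ribs along x (-55 to 55), 12 mm wide, at y = +-42 (72 mm free between), tops z = 20. Beam along y at x = 89 to 111, top z = 30. Fixed jaw: steel block with flat face at y = -70 looking to +y, x -25 to 113, top z = 45. Open to -x; +x away from the open side, +y from fixed to moving jaw
- moving_jaw: the caliper's sliding jaw, axes as the caliper's, slides along y and stays where left (drag 3 N). Origin at bench height under its middle, at y = +101 mm from the caliper's origin when wide open (50 mm travel); about y = +61 when shut on the plate. Its flat steel face, 11 mm to -y of the origin, looks to -y, spans x -25 to 113, z 5 to 45 mm
- jaw_grip (a point): middle of the black upright fin on the moving jaw, to be gripped or pushed from above: fin 44 mm along x, 18 mm across y, from z = 45 to 85 mm; the point is at z = 68 mm; axes as the caliper's. Wide open it lies at y = +101 mm from the caliper's origin
- shoes_c: bystander: two brake shoe rings stacked, 130 mm diameter, 52 mm high; leave alone
- oil_can: bystander: grey can, 60 mm diameter, 130 mm tall; leave alone
- wrench1: bystander: wrench lying on the bench; leave alone
- brush1: bystander: brush lying on the bench; leave alone
- lining_block: bystander: tan block 90 x 50 x 18 mm; leave alone
- spare_ring: bystander: steel ring, 70 mm diameter, 16 mm high; leave alone
Things that resemble listed ones, but are neither listed nor needed, are in the scene too. Leave any pink, red or turquoise look-alike of the plate alone.

How it is judged:
By the outcome, as a careful person would: the job done as asked, in the order asked, and still so for the second after the job is handed in, with the robot touching nothing.
It also fails if it takes over 72 s, if anything falls off the work surface, if the arm or the gripper's body presses on something with over 40 N, if the wrist force passes 120 N, or if a joint passes its speed limit or range.

## Working session

There is one attempt and no reset: what is moved stays moved. The work goes in short steps, Python scripts to look and compute and a tool call to move; the robot and the scene stay as the last step left them, time stands still between calls to the robot, and variables do not carry over. Pictures are saved under pics/ and viewed, at most 12 in all, crops included, and the job is handed in when it is done.

Besides the shell and the picture viewer there is one more tool, called as a command line: name --pt "numbers of a row" for each row, then --argument value for the rest. apply_moves: Moves the arm, as the interface text tells. Its arguments: {"type":"object","properties":{"moves":{"type":"array"},"grip_force":{"type":"number"}},"required":["moves"]}

```bash
ls; mkdir -p pics; python3 - <<'E'
from bench import telemetry, grab_frame, calibration, r
import cv2
for n in("scene","top"):
    f=grab_frame(n); cv2.imwrite(f"pics/{n}0.png",f); c=calibration(n); print(n,c)
print(telemetry.get_obs()); print(r.grip_depth)
E
```

```text
pics
scene {'fx': 613.7916502925418, 'fy': 613.7916502925418, 'cx': 316.8045746662187, 'cy': 232.95035003075293, 'k1': -0.21760452315855938, 'world_from_camera': array([[ 0.00573873,  0.76126172, -0.64841936,  1.50579869],
       [ 0.99993564,  0.00197746,  0.01117137, -0.12335099],
       [ 0.00978656, -0.64844174, -0.76120138,  1.19467701],
       [ 0.        ,  0.        ,  0.        ,  1.        ]])}
top {'fx': 440.59621327005755, 'fy': 440.59621327005755, 'cx': 319.57032934082, 'cy': 239.37990882300983, 'k1': 0.03834800252319665, 'world_from_camera': array([[ 0.02228326, -0.99585439,  0.08819005,  0.43774904],
       [-0.99970288, -0.02306702, -0.00787795, -0.0831937 ],
       [ 0.00987957, -0.0879883 , -0.99607251,  1.05888015],
       [ 0.        ,  0.        ,  0.        ,  1.        ]])}
{'clock': 0.1, 'joints': array([-1.22210963,  0.47771563,  0.02234045,  1.55635901, -0.01151254,
        1.10931436, -0.08306497]), 'qvel': array([ 0.00046317, -0.0021575 ,  0.00116855, -0.00179659, -0.00056114,
        0.00261847,  0.00059158]), 'tau': array([ 4.15311952e-03, -5.97756529e+01,  1.61367539e+00, -2.81956565e+01,
        1.28566381e-02,  5.04704949e-03,  1.81980204e-05]), 'tcp_pos': array([0.29748632, 0.6053043 , 0.2304214 ]), 'orientation': array([-7.11157020e-01, -3.05976372e+00,  2.58578237e-03]), 'contact_force': array([-0.19125025, -0.35114386, -0.12763411]), 'moment': array([ 0.02384111,  0.00136108, -0.03244543]), 'gripper_force': 0.0, 'grip_width': 0.08534695679474837}
0.0187
```

View pics/scene0.png

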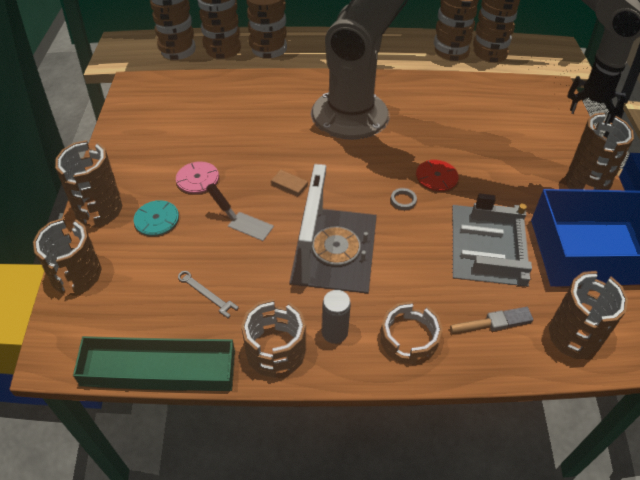

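View pics/top0.png

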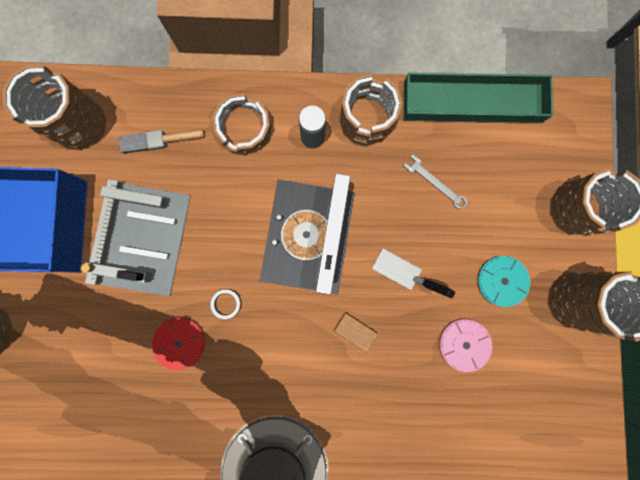

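```bash
cat > h.py <<'E'
import numpy as np, cv2
from scipy.optimize import minimize, least_squares
from scipy.spatial.transform import Rotation as R
from bench import calibration
CAL={n:calibration(n) for n in("scene","top")}
def proj(n,P):
    c=CAL[n]; T=np.linalg.inv(c["world_from_camera"]); q=np.atleast_2d(P)@T[:3,:3].T+T[:3,3]
    s=q[:,:2]/q[:,2:]; s=s*(1+c["k1"]*(s**2).sum(1,keepdims=True))
    return s*[c["fx"],c["fy"]]+[c["cx"],c["cy"]]
def ray(n,uv):
    c=CAL[n]; d=(np.array(uv,float)-[c["cx"],c["cy"]])/[c["fx"],c["fy"]]; s=d.copy()
    for _ in range(20): s=d/(1+c["k1"]*(s**2).sum())
    T=c["world_from_camera"]; return T[:3,3],T[:3,:3]@np.append(s,1)
def onz(n,uv,z):
    o,d=ray(n,uv); return o+d*(z-o[2])/d[2]
def tri(us,ut):
    A=[];b=[]
    for n,u in(("scene",us),("top",ut)):
        o,d=ray(n,u); d/=np.linalg.norm(d); M=np.eye(3)-np.outer(d,d); A.append(M); b.append(M@o)
    return np.linalg.lstsq(np.vstack(A),np.hstack(b),rcond=None)[0]
def pose(p,P):  # p=(x,y,yaw,z)
    c,s=np.cos(p[2]),np.sin(p[2]); P=np.asarray(P,float)
    return np.c_[p[0]+c*P[:,0]-s*P[:,1],p[1]+s*P[:,0]+c*P[:,1],P[:,2]+(p[3] if len(p)>3 else 0)]
E
python3 - <<'E'
from h import *
from bench import silhouettes, r
import pickle
out={}
for t in("lifter","plate","stand","light_bar","caliper","moving_jaw"):
    for n in("scene","top"):
        L=silhouettes(t,n); out[t,n]=L
        for l in L: print(t,n,round(l["p"],2),np.round(l["extent"]),l["mask"].sum())
pickle.dump(out,open("m.pkl","wb")); print([a for a in dir(r) if a[0]!='_'])
f=cv2.imread("pics/top0.png")
a=cv2.resize(f[165:305,75:195],None,fx=4,fy=4,interpolation=3); cv2.imwrite("pics/t_cal.png",a)
b=cv2.resize(f[165:305,255:465],None,fx=3.8,fy=3.8,interpolation=3); cv2.imwrite("pics/t_st.png",b)
E
```

```text
lifter scene 0.7 [240. 212.  66.  58.] 1034
plate scene 0.79 [336. 244.  49.  36.] 1489
plate scene 0.75 [439. 175.  41.  30.] 1063
plate scene 0.71 [156. 217.  44.  33.] 1209
plate scene 0.62 [199. 177.  43.  33.] 1064
plate top 0.94 [305. 236.  47.  50.] 1867
plate top 0.9 [503. 282.  49.  47.] 1999
plate top 0.64 [465. 346.  51.  55.] 2173
plate top 0.58 [180. 343.  52.  53.] 2220
stand scene 0.88 [332. 229.  88. 126.] 5211
stand scene 0.65 [334. 246.  49.  39.] 1463
stand scene 0.25 [404. 198.  26.  23.] 329
stand top 0.63 [118. 270.  75.  17.] 698
stand top 0.62 [306. 235.  93. 116.] 6517
light_bar scene 0.83 [312. 223.  26. 118.] 1426
light_bar top 0.86 [332. 234.  41. 118.] 1834
caliper scene 0.92 [493. 241.  76.  94.] 5998
caliper scene 0.64 [312. 223.  26. 122.] 1606
caliper top 0.68 [133. 238. 112. 119.] 8914
caliper top 0.29 [413. 274.  81.  48.] 1381
moving_jaw scene 0.71 [501. 207.  57.  30.] 1068
moving_jaw top 0.78 [117. 272.  72.  17.] 670
moving_jaw top 0.28 [313. 128.  26.  43.] 960
['Unreachable', 'grip_depth']
```

View pics/t_cal.png

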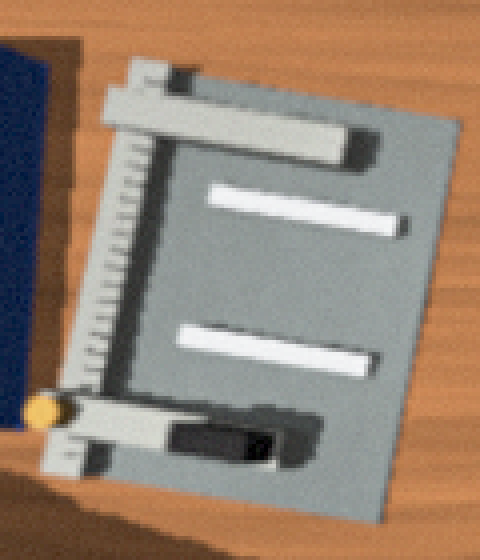

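View pics/t_st.png

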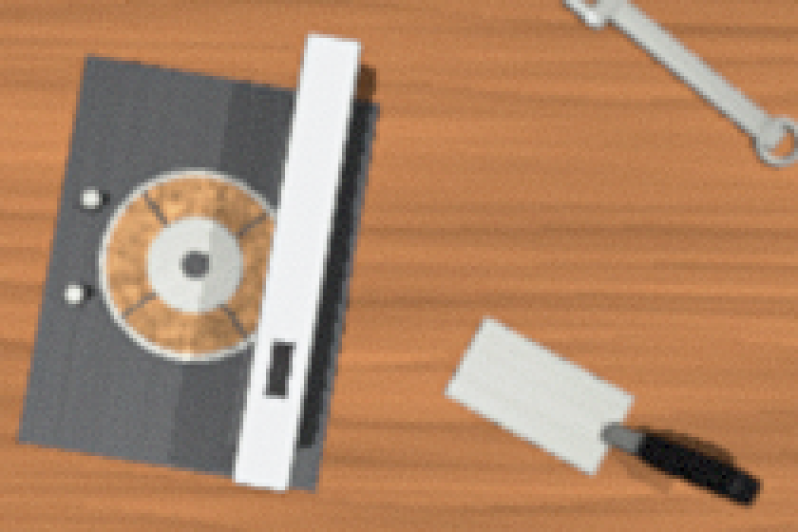

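The crop shows the tan-lined plate on the stand at about (306,235) in the top picture. It is the only one with tan lining, lying on the stand at the pins. The look-alikes are pink (466,346), red (178,343) and turquoise (504,281). The lifter blade is at about (397,268), the caliper ribs at about (150,233), and the jaw fin at about (127,275).

```bash
python3 - <<'E'
import cv2,numpy as np
f=cv2.imread("pics/scene0.png")
a=f[160:295,195:380]; b=f[190:290,445:535]
b=np.vstack([b,np.zeros((35,90,3),np.uint8)])
cv2.imwrite("pics/s_both.png",cv2.resize(np.hstack([a,b]),None,fx=2.9,fy=2.9,interpolation=3))
E
```

```text
(no output)
```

View pics/s_both.png

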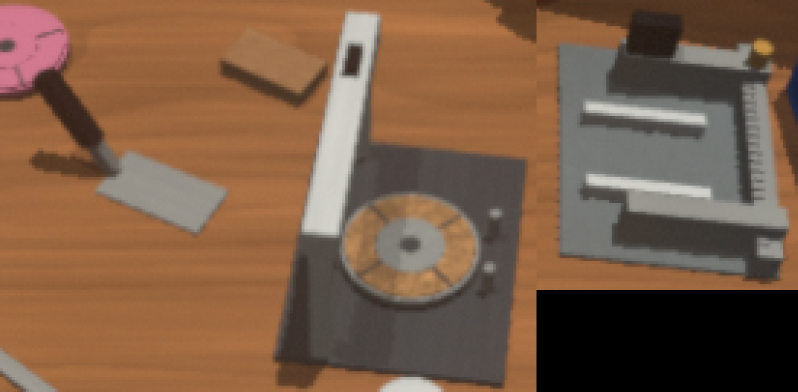

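```bash
cat > fit.py <<'E'
from h import *
def pt(l,u): 
    s,ox,oy={"tc":(4,75,165),"ts":(3.8,255,165),"sl":(2.9,195,160),"sr":(2.9,260,190)}[l]
    return [(u[0]+.5)/s-.5+ox,(u[1]+.5)/s-.5+oy]
D={"lifter":[("ts",(40,28,2.5),(445,392)),("ts",(40,-28,2.5),(487,318)),("ts",(-66,-28,2.5),(634,398)),("ts",(-66,28,2.5),(598,475)),
 ("sl",(40,28,2.5),(228,188)),("sl",(40,-28,2.5),(197,234)),("sl",(-66,-28,2.5),(98,188)),("sl",(-66,28,2.5),(127,152))],
"stand":[("ts",(80,-125,6),(88,56)),("ts",(80,125,6),(18,441)),("ts",(-110,125,6),(316,492)),("ts",(-110,-125,6),(379,104)),("ts",(57.7,-30,36),(91,198)),("ts",(57.7,30,36),(74,293)),
 ("sl",(80,125,6),(526,160)),("sl",(80,-125,6),(503,385)),("sl",(-110,-125,6),(275,361)),("sl",(57.7,30,36),(496,213)),("sl",(57.7,-30,36),(489,267)),
 ("ts",(-86,-123,166),(360,42)),("ts",(-56,-123,166),(309,34)),("ts",(-86,123,166),(285,491)),("ts",(-56,123,166),(235,482)),("sl",(-86,123,166),(346,11)),("sl",(-56,123,166),(381,14))],
"plate":[("ts",(0,0,12),(195,264)),("sl",(0,0,12),(410,244))],
"caliper":[("tc",(-75,-113,4),(460,120)),("tc",(-75,133,4),(380,523)),("tc",(55,-42,20),(209,194)),("tc",(-55,-42,20),(397,225)),("tc",(55,42,20),(179,335)),("tc",(-55,42,20),(369,366)),("tc",(-25,-70,45),(342,166)),
 ("sr",(-75,133,4),(560,44)),("sr",(-75,-113,4),(560,257)),("sr",(-55,48,20),(584,101)),("sr",(55,48,20),(706,115)),("sr",(-55,-36,20),(588,174)),("sr",(55,-36,20),(711,188)),("sr",(-25,-70,45),(628,193)),("sr",(113,-70,45),(785,206))],
"fin":[("tc",(22,-9,85),(170,424)),("tc",(22,9,85),(166,452)),("sr",(-22,-9,85),(628,34)) if 0 else ("sr",(-22,9,85),(634,10)),("sr",(22,9,85),(683,14))]}
def fit(k,views="both",z=True,yaw0=1.4):
    d=[e for e in D[k] if views=="both" or e[0][0]==views]
    def res(p):
        q=np.array([*p[:3],p[3] if z else 0])
        return np.concatenate([(proj("top" if e[0][0]=="t" else "scene",pose(q,[np.array(e[1])/1000]))[0]-pt(e[0],e[2])) for e in d])
    s=least_squares(res,[.5,0,yaw0,0][:4],loss="soft_l1")
    return s.x,res(s.x).reshape(-1,2)
if __name__=="__main__":
    for k in D:
        for v,z in(("both",True),("both",False),("t",False),("s",False)):
            if k in("fin",) and v!="both": continue
            x,e=fit(k,v,z); print(k,v,z,np.round(x*[1000,1000,57.3,1000],1), "rms px",round(float(np.sqrt((e**2).sum(1).mean())),2))
        x,e=fit(k); print(np.round(e,1).tolist())
E
python3 fit.py
```

```text
lifter both True [ 470.9 -266.    62.7    0.8] rms px 0.85
lifter both False [ 470.8 -266.1   62.7    0. ] rms px 0.86
lifter t False [ 471.  -266.7   62.7    0. ] rms px 0.63
lifter s False [ 470.3 -265.5   62.7    0. ] rms px 0.94
[[-0.1, 0.6], [-0.2, -0.4], [0.3, -0.3], [-1.0, 0.2], [0.1, 0.5], [-0.1, -0.5], [-1.3, 0.8], [0.0, -1.0]]
stand both True [540.9 -46.9  81.8  -1. ] rms px 0.61
stand both False [541.  -46.9  81.7   0. ] rms px 0.64
stand t False [540.9 -47.1  81.7   0. ] rms px 0.56
stand s False [541.6 -46.5  82.    0. ] rms px 0.63
[[-0.5, -0.5], [-0.4, 0.2], [0.1, 0.1], [0.1, -0.2], [-0.1, 0.2], [-0.1, 0.4], [0.1, -0.3], [0.0, -0.2], [-0.7, -1.3], [-0.3, 0.4], [-0.0, 0.4], [0.4, -0.1], [-0.5, -0.4], [0.7, 0.2], [-0.9, 0.1], [-0.2, 0.4], [-0.1, 0.6]]
plate both True [541.4 -58.8  80.2   9.2] rms px 0.05
plate both False [540.2 -58.5  80.2   0. ] rms px 1.53
plate t False [542.3 -58.7  80.2   0. ] rms px 0.0
plate s False [533.8 -58.2  80.2   0. ] rms px 0.0
[[-0.0, -0.0], [-0.0, -0.0]]
caliper both True [531.6 314.7  81.9  -0.7] rms px 0.61
caliper both False [531.7 314.5  81.9   0. ] rms px 0.62
caliper t False [531.6 314.   81.7   0. ] rms px 0.43
caliper s False [531.9 315.   82.    0. ] rms px 0.67
[[-0.1, -0.2], [-0.1, 0.5], [0.1, 0.2], [-0.4, 0.1], [0.2, 0.1], [-0.4, -0.0], [-0.7, -0.6], [-0.7, -0.3], [-0.0, -0.7], [0.1, 0.4], [-0.4, 0.3], [-0.8, 0.3], [-0.1, 0.2], [-0.3, -0.6], [0.6, 1.0]]
fin both True [434.9 328.8  82.3  -1.8] rms px 0.68
fin both False [435.9 328.1  83.6   0. ] rms px 0.73
[[-0.1, -0.6], [-0.7, 0.6], [-0.4, -0.1], [-0.6, 0.4]]
```

```bash
cat > plan.py <<'E'
from h import *
import json,os
from bench import telemetry
T35=np.radians(35)
L=np.array([.4709,-.2663,np.radians(62.7)]); S=np.array([.5411,-.0469,np.radians(81.8)]); C=np.array([.5317,.3145,np.radians(81.85)])
GP=np.array([-.1079,0,.0685])
def grip_rot(yaw):  # tool rotation when holding lifter level with this yaw
    z=np.array([np.sin(T35),0,-np.cos(T35)]); y=np.array([0,-1,0.]); 
    return R.from_euler("z",yaw)*R.from_matrix(np.c_[np.cross(y,z),y,z])
def down(az): # tool down, tool y azimuth
    y=np.array([np.cos(az),np.sin(az),0]); z=np.array([0,0,-1.]); return R.from_matrix(np.c_[np.cross(y,z),y,z])
def grip_tcp(p,z=0,depth=.0187,back=0): # TCP for lifter at pose p=(x,y,yaw), underside z
    r=grip_rot(p[2]); return pose([*p,z],[GP])[0]+r.as_matrix()[:,2]*(depth-back), r
def lift(base,dx,dy=0,dyaw=0): # lifter pose in base frame, m
    return np.array([*pose(base,[[dx,dy,0]])[0,:2],base[2]+dyaw])
def meas(): o=telemetry.get_obs(); return o,np.array(o["tcp_pos"]),R.from_rotvec(o["orientation"])
def cmd():
    if os.path.exists("cmd.json"): d=json.load(open("cmd.json")); return np.array(d[0]),R.from_rotvec(d[1])
    o,p,r=meas(); return p,r
def plan(wps,save=True,fill=True):
    """wps: list of (pos,rot,mm_per_row,opening)"""
    p,r=cmd(); rows=[]
    for q,s,v,g in wps:
        p0,r0=p,r; rel=(r0.inv()*s).as_rotvec()
        n=max(1,int(np.ceil(np.linalg.norm(q-p0)/(v/1000)-1e-6)),int(np.ceil(np.degrees(np.linalg.norm(rel))/6.5)))
        for i in range(1,n+1):
            a=np.round((r.inv()*(r0*R.from_rotvec(rel*i/n))).as_rotvec()*180/np.pi/6,3)
            d=np.round(r.inv().apply(p0+(q-p0)*i/n-p),4)
            rows.append([*a,*d,g]); p=p+r.apply(d); r=r*R.from_rotvec(np.radians(a*6))
    while len(rows)%8: rows.append([0]*6+[wps[-1][3]])
    for k in range(0,len(rows),8): print("["+",\n".join("["+",".join(f"{x+0:g}" for x in w)+"]" for w in rows[k:k+8])+"]\n")
    json.dump([p.tolist(),r.as_rotvec().tolist()],open("cmd.json","w"))
def status():
    o,p,r=meas(); c,cr=cmd(); print("t",round(o["clock"],2),"tcp",np.round(p*1000,1),"err mm",np.round((p-c)*1000,1),"rot err deg",np.round(np.degrees((cr.inv()*r).as_rotvec()),2),"F",np.round(o["contact_force"],1),"grip",round(o["grip_width"]*1000,1),round(o["gripper_force"],1),"q",np.round(o["joints"],2))
E
python3 - <<'E'
from plan import *
g,gr=grip_tcp(L,back=.11); 
plan([(np.array([.47,.2,.33]),down(np.radians(20)),41,1),(np.array([.45,-.2,.33]),down(np.radians(-27)),41,1),(g,gr,41,1)])
print(g, grip_tcp(L))
E
```

```text
[[0,0,0.609,-0.0278,-0.024,-0.0082,1],
[0,0,0.608,-0.0293,-0.0222,-0.0082,1],
[0,0,0.609,-0.0306,-0.0203,-0.0083,1],
[0,0,0.609,-0.0319,-0.0183,-0.0082,1],
[0,0,0.608,-0.0329,-0.0162,-0.0082,1],
[0,0,0.609,-0.0339,-0.0141,-0.0082,1],
[0,0,0.609,-0.0348,-0.0119,-0.0083,1],
[0,0,0.608,-0.0354,-0.0097,-0.0082,1]]

[[0,0,0.609,-0.036,-0.0074,-0.0082,1],
[0,-0.001,0.608,-0.0364,-0.0051,-0.0082,1],
[0,0,0.609,-0.0366,-0.0027,-0.0083,1],
[0,0,0.609,-0.0368,-0.0004,-0.0082,1],
[0,0,0.783,-0.0369,-0.0156,0,1],
[0,0,0.784,-0.0381,-0.0125,0,1],
[0,0,0.783,-0.0389,-0.0093,0,1],
[0,0,0.783,-0.0396,-0.0061,0,1]]

[[0,0,0.784,-0.0399,-0.0028,0,1],
[0,0,0.783,-0.0401,0.0004,0,1],
[0,0,0.783,-0.0398,0.0037,0,1],
[0,0,0.783,-0.0395,0.007,0,1],
[0,0,0.784,-0.0387,0.0102,0,1],
[0,0,0.783,-0.0378,0.0133,0,1],
[-0.002,0.833,0.007,-0.03,0.0068,0.0267,1],
[-0.002,0.834,0.007,-0.0322,0.0069,0.0239,1]]

[[-0.002,0.833,0.007,-0.0341,0.0069,0.0211,1],
[-0.002,0.833,0.007,-0.0358,0.0069,0.018,1],
[-0.003,0.834,0.007,-0.0373,0.0069,0.0149,1],
[-0.002,0.833,0.007,-0.0384,0.007,0.0115,1],
[-0.002,0.833,0.007,-0.0393,0.0069,0.0081,1],
[0,0,0,0,0,0,1],
[0,0,0,0,0,0,1],
[0,0,0,0,0,0,1]]

[ 0.39739337 -0.40871649  0.14328858] (array([ 0.42633113, -0.3526506 ,  0.05318186]), Rotation.from_matrix(array([[ 0.37570372,  0.88861723,  0.26307058],
                            [ 0.72791262, -0.45864955,  0.50968991],
                            [ 0.57357644,  0.        , -0.81915204]])))
```

apply_moves --pt "0 0 0.609 -0.0278 -0.024 -0.0082 1" --pt "0 0 0.608 -0.0293 -0.0222 -0.0082 1" --pt "0 0 0.609 -0.0306 -0.0203 -0.0083 1" --pt "0 0 0.609 -0.0319 -0.0183 -0.0082 1" --pt "0 0 0.608 -0.0329 -0.0162 -0.0082 1" --pt "0 0 0.609 -0.0339 -0.0141 -0.0082 1" --pt "0 0 0.609 -0.0348 -0.0119 -0.0083 1" --pt "0 0 0.608 -0.0354 -0.0097 -0.0082 1"

```text
clock: 1.37
tcp_pos: [0.413, 0.3335, 0.2978]
orientation: [-1.464, -2.779, -0.001]
contact_force: [0.6, -0.1, 0.7]
grip_width: 0.0857
gripper_force: 0.0
```

apply_moves --pt "0 0 0.609 -0.036 -0.0074 -0.0082 1" --pt "0 -0.001 0.608 -0.0364 -0.0051 -0.0082 1" --pt "0 0 0.609 -0.0366 -0.0027 -0.0083 1" --pt "0 0 0.609 -0.0368 -0.0004 -0.0082 1" --pt "0 0 0.783 -0.0369 -0.0156 0 1" --pt "0 0 0.784 -0.0381 -0.0125 0 1" --pt "0 0 0.783 -0.0389 -0.0093 0 1" --pt "0 0 0.783 -0.0396 -0.0061 0 1"

```text
clock: 2.03
tcp_pos: [0.4616, 0.0381, 0.3303]
orientation: [2.202, 2.24, 0.001]
contact_force: [1.5, 0.1, -0.6]
grip_width: 0.0855
gripper_force: 0.0
```

apply_moves --pt "0 0 0.784 -0.0399 -0.0028 0 1" --pt "0 0 0.783 -0.0401 0.0004 0 1" --pt "0 0 0.783 -0.0398 0.0037 0 1" --pt "0 0 0.783 -0.0395 0.007 0 1" --pt "0 0 0.784 -0.0387 0.0102 0 1" --pt "0 0 0.783 -0.0378 0.0133 0 1" --pt "-0.002 0.833 0.007 -0.03 0.0068 0.0267 1" --pt "-0.002 0.834 0.007 -0.0322 0.0069 0.0239 1"

```text
clock: 2.7
tcp_pos: [0.4381, -0.252, 0.2856]
orientation: [-2.605, -1.599, -0.201]
contact_force: [-0.3, 1.6, -0.5]
grip_width: 0.0854
gripper_force: 0.0
```

apply_moves --pt "-0.002 0.833 0.007 -0.0341 0.0069 0.0211 1" --pt "-0.002 0.833 0.007 -0.0358 0.0069 0.018 1" --pt "-0.003 0.834 0.007 -0.0373 0.0069 0.0149 1" --pt "-0.002 0.833 0.007 -0.0384 0.007 0.0115 1" --pt "-0.002 0.833 0.007 -0.0393 0.0069 0.0081 1" --pt "0 0 0 0 0 0 1" --pt "0 0 0 0 0 0 1" --pt "0 0 0 0 0 0 1"

```text
clock: 3.37
tcp_pos: [0.3993, -0.3913, 0.1679]
orientation: [-2.367, -1.441, -0.658]
contact_force: [0.9, 1.0, 0.0]
grip_width: 0.0855
gripper_force: 0.0
```

```bash
python3 - <<'E'
from plan import *
status()
g,gr=grip_tcp(L); plan([(g,gr,20,1),(g,gr,1,-1)])
E
```

```text
t 3.37 tcp [ 399.3 -391.3  167.9] err mm [ 2.  17.4 24.6] rot err deg [ 0.63 -3.52  0.23] F [0.9 1.  0. ] grip 85.5 0.0 q [ 0.46  0.62  0.68  1.79 -0.82  1.36  1.02]
[[0,0,0,0,0,0.0183,1],
[0,0,0,0,0,0.0184,1],
[0,0,0,0,0,0.0183,1],
[0,0,0,0,0,0.0183,1],
[0,0,0,0,0,0.0184,1],
[0,0,0,0,0,0.0183,1],
[0,0,0,0,0,0,-1],
[0,0,0,0,0,0,-1]]
```

```bash
rm cmd.json; python3 - <<'E'
from plan import *
print(np.round(telemetry.get_obs()["qvel"],3))
g0,gr=grip_tcp(L,back=.1); g,gr=grip_tcp(L); plan([(g0,gr,20,1),(g,gr,22,1)])
E
```

```text
[-0.071 -0.071 -0.007  0.    -0.003  0.001 -0.001]
[[-0.053,0.293,-0.019,-0.0131,0.0033,0.0112,1],
[-0.052,0.294,-0.02,-0.0134,0.0032,0.0108,1],
[0,0,0,0,0,0.02,1],
[0,0,0,0,0,0.02,1],
[0,0,0,0,0,0.02,1],
[0,0,0,0,0,0.02,1],
[0,0,0,0,0,0.02,1],
[0,0,0,0,0,0,1]]
```

apply_moves --pt "-0.053 0.293 -0.019 -0.0131 0.0033 0.0112 1" --pt "-0.052 0.294 -0.02 -0.0134 0.0032 0.0108 1" --pt "0 0 0 0 0 0.02 1" --pt "0 0 0 0 0 0.02 1" --pt "0 0 0 0 0 0.02 1" --pt "0 0 0 0 0 0 1" --pt "0 0 0 0 0 0 1" --pt "0 0 0 0 0 0 1"

```text
clock: 4.03
tcp_pos: [0.4178, -0.3726, 0.0891]
orientation: [-2.331, -1.429, -0.737]
contact_force: [-0.0, 0.0, -0.4]
grip_width: 0.0855
gripper_force: 0.0
```

```bash
rm cmd.json; python3 - <<'E'
from plan import *
status();print(np.round(telemetry.get_obs()["qvel"],3))
g,gr=grip_tcp(L); plan([(g,gr,20,1),(g,gr,1,-1)])
E
```

```text
t 4.03 tcp [ 417.8 -372.6   89.1] err mm [0. 0. 0.] rot err deg [0. 0. 0.] F [-0.   0.  -0.4] grip 85.5 0.0 q [ 0.5   0.74  0.59  1.83 -0.94  1.29  1.14]
[ 0.022  0.004  0.013 -0.007 -0.002 -0.003  0.003]
[[0.006,0.004,0.02,-0.0009,-0.0006,0.0139,1],
[0.007,0.004,0.019,-0.001,-0.0005,0.014,1],
[0.006,0.004,0.02,-0.0009,-0.0005,0.0139,1],
[0,0,0,0,0,0,-1],
[0,0,0,0,0,0,-1],
[0,0,0,0,0,0,-1],
[0,0,0,0,0,0,-1],
[0,0,0,0,0,0,-1]]
```

apply_moves --pt "0.006 0.004 0.02 -0.001 -0.0006 0.0139 1" --pt "0.007 0.004 0.02 -0.001 -0.0005 0.014 1" --pt "0.006 0.004 0.02 -0.001 -0.0005 0.0139 1" --pt "0 0 0 0 0 0 1" --pt "0 0 0 0 0 0 -1" --pt "0 0 0 0 0 0 -1" --pt "0 0 0 0 0 0 -1" --pt "0 0 0 0 0 0 -1" --grip_force 80

```text
clock: 4.7
tcp_pos: [0.4246, -0.3534, 0.051]
orientation: [-2.333, -1.415, -0.734]
contact_force: [0.3, -0.3, 0.4]
grip_width: 0.0386
gripper_force: 0.0
```

```bash
python3 - <<'E'
from plan import *
status()
E
```

```text
t 4.7 tcp [ 424.6 -353.4   51. ] err mm [-1.8 -0.7 -2.2] rot err deg [0.04 0.03 0.26] F [ 0.3 -0.3  0.4] grip 38.6 0.0 q [ 0.49  0.78  0.56  1.86 -0.99  1.23  1.17]
```

apply_moves --pt "0 0 0 0 0 0 -1" --pt "0 0 0 0 0 0 -1" --pt "0 0 0 0 0 0 -1" --pt "0 0 0 0 0 0 -1" --pt "0 0 0 0 0 0 -1" --pt "0 0 0 0 0 0 -1" --pt "0 0 0 0 0 0 -1" --pt "0 0 0 0 0 0 -1"

```text
clock: 5.37
tcp_pos: [0.4248, -0.3532, 0.0511]
orientation: [-2.333, -1.415, -0.734]
contact_force: [-0.7, -3.0, 6.0]
grip_width: 0.017
gripper_force: 78.5
```

```bash
python3 - <<'E'
from plan import *
status()
E
```

```text
t 5.37 tcp [ 424.8 -353.2   51.1] err mm [-1.6 -0.5 -2.1] rot err deg [0.04 0.04 0.24] F [-0.7 -3.   6. ] grip 17.0 78.5 q [ 0.49  0.78  0.56  1.86 -0.99  1.23  1.17]
```

```bash
rm -f cmd.json; cat >> plan.py <<'E'
def setG():
    o,p,r=meas(); y=-r.as_matrix()[:,1]; yaw=np.arctan2(-y[0],y[1]); ex=np.array([np.cos(yaw),np.sin(yaw)]); ey=np.array([-ex[1],ex[0]])
    d=L[:2]-p[:2]; print("yaw",np.degrees(yaw),"lateral mm",1000*d@ey, "tool-lifter tilt deg",np.degrees(np.arcsin(r.as_matrix()[2,:])))
    pos=np.array([*(p[:2]+ex*(d@ex)),0]); rl=R.from_euler("z",yaw)
    json.dump([r.inv().apply(pos-p).tolist(),(r.inv()*rl).as_rotvec().tolist()],open("G.json","w"))
def tcpL(p,z,pitch=0): # TCP pose for lifter at p=(x,y,yaw), height z
    t,rv=json.load(open("G.json")); rl=R.from_euler("z",p[2])*R.from_euler("y",pitch); r=rl*R.from_rotvec(rv).inv(); return np.array([*p[:2],z])-r.apply(t), r
def lifterpose():
    o,p,r=meas(); t,rv=json.load(open("G.json")); return p+r.apply(t), r*R.from_rotvec(rv)
def inb(B):
    p,r=lifterpose(); d=R.from_euler("z",-B[2]).apply(p-[*B[:2],0])*1000; e=(R.from_euler("z",-B[2])*r).as_rotvec(); print("lifter in base mm",np.round(d,1),"rot deg",np.round(np.degrees(e),2))
E
python3 - <<'E'
from plan import *
setG(); p,r=cmd(); lp,_=lifterpose(); print(lp)
a,ar=tcpL(lift(S,-.19,0),.07)
plan([(p+[0,0,.07],r,25,-1),(a,ar,35,-1)])
E
```

```text
yaw 62.526169522717375 lateral mm -0.8279367713395629 tool-lifter tilt deg [ 35.04618948  -0.17116545 -54.95326669]
[ 4.70165437e-01 -2.65918037e-01 -2.08166817e-17]
[[0,0,0,0.0134,-0.0001,-0.0191,-1],
[0,0,0,0.0134,0,-0.0191,-1],
[0,0,0,0.0134,-0.0001,-0.0191,-1],
[0.615,-0.003,-0.877,0.0146,0.019,0.0101,-1],
[0.615,-0.003,-0.876,0.0127,0.0209,0.0089,-1],
[0.615,-0.004,-0.877,0.0107,0.0225,0.0074,-1],
[0,0,0,0,0,0,-1],
[0,0,0,0,0,0,-1]]
```

apply_moves --pt "0 0 0 0.0134 -0.0001 -0.0191 -1" --pt "0 0 0 0.0134 0 -0.0191 -1" --pt "0 0 0 0.0134 -0.0001 -0.0191 -1" --pt "0.615 -0.003 -0.877 0.0146 0.019 0.0101 -1" --pt "0.615 -0.003 -0.876 0.0127 0.0209 0.0089 -1" --pt "0.615 -0.004 -0.877 0.0107 0.0225 0.0074 -1" --pt "0 0 0 0 0 0 -1" --pt "0 0 0 0 0 0 -1"

```text
clock: 6.03
tcp_pos: [0.5021, -0.3294, 0.1192]
orientation: [-2.01, -1.75, -0.633]
contact_force: [-0.4, -0.1, -1.8]
grip_width: 0.0172
gripper_force: 78.9
```

```bash
python3 - <<'E'
from plan import *
from bench import grab_frame
status(); inb(S)
lp,lr=lifterpose()
ims=[]
for n in("scene","top"):
    f=grab_frame(n); cv2.imwrite(f"pics/{n}1.png",f)
    c=np.array([[40,28,2.5],[40,-28,2.5],[-66,-28,2.5],[-66,28,2.5]])/1000
    u=proj(n,lr.apply(c)+lp); o=np.round(u.mean(0)).astype(int)-[50,45]
    g=cv2.resize(f[o[1]:o[1]+90,o[0]:o[0]+100],None,fx=4,fy=4,interpolation=3)
    cv2.polylines(g,[np.round(((u-o)+.5)*4-.5).astype(int)],True,(0,0,255),1); ims.append(g); print(n,o)
cv2.imwrite("pics/l1.png",np.hstack(ims))
E
```

```text
t 6.03 tcp [ 502.1 -329.4  119.2] err mm [ 2.1  2.9 -1.8] rot err deg [ 0.26  0.1  -0.26] F [-0.4 -0.1 -1.8] grip 17.2 78.9 q [ 0.39  0.77  0.54  1.63 -0.81  1.42  1.11]
lifter in base mm [-186.7   -1.    68.3] rot deg [ 0.06 -0.09  0.36]
scene [210 177]
top [338 201]
```

View pics/l1.png

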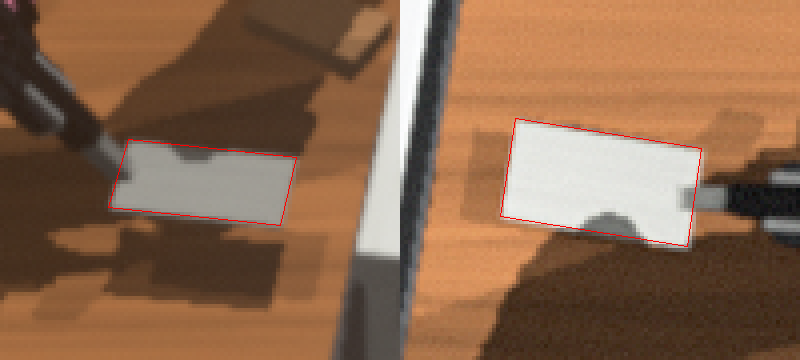

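```bash
python3 - <<'E'
from plan import *
a=tcpL(lift(S,-.165,0),.03);b=tcpL(lift(S,-.16,0),.0105)
plan([(*a,25,-1),(*b,12,-1)])
E
```

```text
[[0,0,0,-0.0013,0.0001,0.0236,-1],
[0,0,0,-0.0012,0,0.0235,-1],
[0,0,0,-0.0036,0,0.0094,-1],
[0,0,0,-0.0035,0.0001,0.0095,-1],
[0,0,0,0,0,0,-1],
[0,0,0,0,0,0,-1],
[0,0,0,0,0,0,-1],
[0,0,0,0,0,0,-1]]
```

apply_moves --pt "0 0 0 -0.0013 0.0001 0.0236 -1" --pt "0 0 0 -0.0012 0 0.0235 -1" --pt "0 0 0 -0.0036 0 0.0094 -1" --pt "0 0 0 -0.0035 0.0001 0.0095 -1" --pt "0 0 0 0 0 0 -1" --pt "0 0 0 0 0 0 -1" --pt "0 0 0 0 0 0 -1" --pt "0 0 0 0 0 0 -1"

```text
clock: 6.8
tcp_pos: [0.5043, -0.3034, 0.062]
orientation: [-2.019, -1.746, -0.634]
contact_force: [0.4, -0.2, -1.6]
grip_width: 0.0171
gripper_force: 78.8
```

```bash
python3 - <<'E'
from plan import *
status(); inb(S); print(np.round(telemetry.get_obs()["qvel"],3))
E
```

```text
t 6.8 tcp [ 504.3 -303.4   62. ] err mm [ 0.  -0.8  0.5] rot err deg [-0.05 -0.04  0.01] F [ 0.4 -0.2 -1.6] grip 17.1 78.8 q [ 0.37  0.82  0.5   1.7  -0.86  1.31  1.16]
lifter in base mm [-160.8   -0.3   10.9] rot deg [-0.03  0.05 -0.04]
[-0.002  0.001 -0.004  0.002  0.    -0.002  0.001]
```

```bash
python3 - <<'E'
from plan import *
a=tcpL(lift(S,-.155,0),.0066);b=tcpL(lift(S,-.118,0),.0066);c=tcpL(lift(S,-.066,0),.0066)
plan([(*a,20,-1),(*b,14,-1),(*b,1,-1),(*c,5,-1)])
E
```

```text
[[0,0,0,0.0018,0,0.006,-1],
[0,0,0,0.0101,0,0.0071,-1],
[0,0,0,0.0101,0,0.0071,-1],
[0,0,0,0.0101,0,0.0071,-1],
[0,0,0,0,0,0,-1],
[0,0,0,0.0039,0,0.0027,-1],
[0,0,0,0.0038,0,0.0027,-1],
[0,0,0,0.0039,0,0.0027,-1]]

[[0,0,0,0.0039,0,0.0027,-1],
[0,0,0,0.0039,0,0.0028,-1],
[0,0,0,0.0038,0,0.0027,-1],
[0,0,0,0.0039,0,0.0027,-1],
[0,0,0,0.0039,0,0.0027,-1],
[0,0,0,0.0039,0,0.0027,-1],
[0,0,0,0.0038,0,0.0027,-1],
[0,0,0,0.0039,0,0.0027,-1]]
```

apply_moves --pt "0 0 0 0.0018 0 0.006 -1" --pt "0 0 0 0.0101 0 0.0071 -1" --pt "0 0 0 0.0101 0 0.0071 -1" --pt "0 0 0 0.0101 0 0.0071 -1" --pt "0 0 0 0 0 0 -1" --pt "0 0 0 0.0039 0 0.0027 -1" --pt "0 0 0 0.0038 0 0.0027 -1" --pt "0 0 0 0.0039 0 0.0027 -1"

```text
clock: 7.47
tcp_pos: [0.5076, -0.2887, 0.0635]
orientation: [-2.091, -1.768, -0.602]
contact_force: [-27.8, -96.4, 51.7]
grip_width: 0.0173
gripper_force: 98.2
```

```bash
python3 - <<'E'
from plan import *
status(); inb(S)
E
```

```text
t 7.47 tcp [ 507.6 -288.7   63.5] err mm [-10.  -79.1   5.8] rot err deg [-1.79 -3.71  0.79] F [-27.8 -96.4  51.7] grip 17.3 98.2 q [ 0.31  0.77  0.52  1.76 -0.88  1.22  1.14]
lifter in base mm [-149.3   -5.1    6.2] rot deg [-1.01  3.72 -1.66]
```

```bash
python3 - <<'E'
from plan import *
p,r=cmd(); p=p-r.apply([.031,0,.0217]); json.dump([p.tolist(),r.as_rotvec().tolist()],open("cmd.json","w"))
a=tcpL(lift(S,-.152,0),.0075); b=tcpL(lift(S,-.185,0),.03)
plan([(*a,35,-1),(*b,20,-1)])
E
```

```text
[[0,0,0,-0.0194,0,-0.0142,-1],
[0,0,0,-0.0195,0,-0.0142,-1],
[0,0,0,-0.007,0,-0.0187,-1],
[0,0,0,-0.0071,-0.0001,-0.0187,-1],
[0,0,0,0,0,0,-1],
[0,0,0,0,0,0,-1],
[0,0,0,0,0,0,-1],
[0,0,0,0,0,0,-1]]
```

apply_moves --pt "0 0 0 -0.0194 0 -0.0142 -1" --pt "0 0 0 -0.0195 0 -0.0142 -1" --pt "0 0 0 -0.007 0 -0.0187 -1" --pt "0 0 0 -0.0071 0 -0.0187 -1" --pt "0 0 0 0 0 0 -1" --pt "0 0 0 0 0 0 -1" --pt "0 0 0 0 0 0 -1" --pt "0 0 0 0 0 0 -1"

```text
clock: 8.13
tcp_pos: [0.501, -0.3247, 0.0801]
orientation: [-2.013, -1.746, -0.634]
contact_force: [0.8, -0.7, -1.9]
grip_width: 0.0171
gripper_force: 80.0
```

```bash
python3 - <<'E'
from plan import *
from bench import grab_frame
status(); inb(S)
lp,lr=lifterpose()
ims=[]
for n in("scene","top"):
    f=grab_frame(n); cv2.imwrite(f"pics/{n}2.png",f)
    c=np.array([[40,28,2.5],[40,-28,2.5],[-66,-28,2.5],[-66,28,2.5]])/1000
    u=proj(n,lr.apply(c)+lp); st=proj(n,pose(S,np.array([[80,125,6],[80,-125,6],[-110,-125,6],[-110,125,6]])/1000))
    pn=proj(n,pose(S,np.array([[57.7,30,36],[57.7,-30,36]])/1000))
    o=np.array([215,170]) if n=="scene" else np.array([255,172]);
    W=(165,125) if n=="scene" else(185,125); k=2.25
    g=cv2.resize(f[o[1]:o[1]+W[1],o[0]:o[0]+W[0]],None,fx=k,fy=k,interpolation=3)
    for q in(u,st): cv2.polylines(g,[np.round(((q-o)+.5)*k-.5).astype(int)],True,(0,0,255),1)
    for q in pn: cv2.circle(g,tuple(np.round(((q-o)+.5)*k-.5).astype(int)),2,(0,0,255),-1)
    ims.append(g)
cv2.imwrite("pics/l2.png",np.hstack(ims))
E
```

```text
t 8.13 tcp [ 501.  -324.7   80.1] err mm [ 0.3  2.7 -1. ] rot err deg [ 0.14  0.15 -0.06] F [ 0.8 -0.7 -1.9] grip 17.1 80.0 q [ 0.39  0.81  0.52  1.65 -0.84  1.36  1.15]
lifter in base mm [-182.2    0.4   29.3] rot deg [ 0.08 -0.15  0.13]
```

View pics/l2.png

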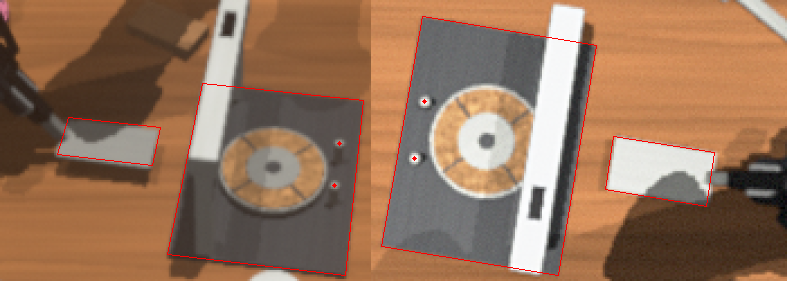

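```bash
python3 - <<'E'
from plan import *
a=tcpL(lift(S,-.19,0),.012); b=tcpL(lift(S,-.19,0),.003);c=tcpL(lift(S,-.19,0),.000)
plan([(*a,20,-1),(*b,4.5,-1),(*c,1,-1)])
E
```

```text
[[0,0,0,-0.0144,0.0001,0.0119,-1],
[0,0,0,-0.0017,0,0.0025,-1],
[0,0,0,-0.0017,0,0.0024,-1],
[0,0,0,-0.0018,0,0.0025,-1],
[0,0,0,-0.0006,0,0.0008,-1],
[0,0,0,-0.0005,0,0.0008,-1],
[0,0,0,-0.0006,0,0.0008,-1],
[0,0,0,0,0,0,-1]]
```

apply_moves --pt "0 0 0 -0.0144 0.0001 0.0119 -1" --pt "0 0 0 -0.0017 0 0.0025 -1" --pt "0 0 0 -0.0017 0 0.0024 -1" --pt "0 0 0 -0.0018 0 0.0025 -1" --pt "0 0 0 -0.0006 0 0.0008 -1" --pt "0 0 0 -0.0005 0 0.0008 -1" --pt "0 0 0 -0.0006 0 0.0008 -1" --pt "0 0 0 0 0 0 -1"

```text
clock: 8.9
tcp_pos: [0.5001, -0.3322, 0.0517]
orientation: [-2.017, -1.746, -0.635]
contact_force: [-1.4, -2.2, 5.9]
grip_width: 0.0178
gripper_force: 81.2
```

```bash
python3 - <<'E'
from plan import *
status(); inb(S); print(telemetry.get_obs()["moment"])
E
```

```text
t 8.9 tcp [ 500.1 -332.2   51.7] err mm [0.2 0.1 0.6] rot err deg [-0.02  0.04 -0.02] F [-1.4 -2.2  5.9] grip 17.8 81.2 q [ 0.41  0.85  0.51  1.65 -0.86  1.34  1.18]
lifter in base mm [-1.898e+02 -1.000e-01  7.000e-01] rot deg [-0.02 -0.04  0.01]
[0.36740257 0.2078947  0.26124618]
```

apply_moves --pt "0 0 0 0 0 0 -0.4" --pt "0 0 0 0 0 0 -0.4" --pt "0 0 0 0 0 0 -0.4" --pt "0 0 0 0 0 0 -1" --pt "0 0 0 0 0 0 -1" --pt "0 0 0 0 0 0 -1" --pt "0 0 0 0 0 0 -1" --pt "0 0 0 0 0 0 -1" --grip_force 110

```text
clock: 9.57
tcp_pos: [0.5001, -0.3317, 0.0507]
orientation: [-2.016, -1.746, -0.634]
contact_force: [0.5, -0.1, 1.0]
grip_width: 0.0169
gripper_force: 107.1
```

```bash
python3 - <<'E'
from plan import *
status(); inb(S); print(telemetry.get_obs()["moment"])
E
```

```text
t 9.57 tcp [ 500.1 -331.7   50.7] err mm [ 0.2  0.7 -0.4] rot err deg [ 0.04  0.05 -0.01] F [ 0.5 -0.1  1. ] grip 16.9 107.1 q [ 0.41  0.86  0.5   1.65 -0.86  1.33  1.18]
lifter in base mm [-189.3    0.    -0.3] rot deg [ 0.03 -0.04  0.03]
[-0.40690742 -0.14127966 -0.11968437]
```

```bash
python3 - <<'E'
import plan
from plan import *
plan.L=lift(S,-.1893,0); setG(); inb(S)
a=tcpL(lift(S,-.189,0),.016); b=tcpL(lift(S,-.125,0),.014);c=tcpL(lift(S,-.125,0),.0095)
plan.plan([(*a,10,-1),(*b,12,-1),(*c,2,-1)])
E
```

```text
yaw 81.83129789072568 lateral mm 38.22991583405712 tool-lifter tilt deg [ 35.08951402  -0.19775593 -54.90976045]
lifter in base mm [-227.1   -0.     0. ] rot deg [0.   0.   0.03]Traceback (most recent call last):
  File "<stdin>", line 5, in <module>
AttributeError: 'function' object has no attribute 'plan'
```

```bash
python3 - <<'E'
import plan as m
from plan import *
m.L=lift(S,-.1893,0); setG(); inb(S)
a=tcpL(lift(S,-.189,0),.016); b=tcpL(lift(S,-.125,0),.014);c=tcpL(lift(S,-.125,0),.0095)
plan([(*a,10,-1),(*b,12,-1),(*c,2,-1)])
E
```

```text
yaw 81.83129789072568 lateral mm 0.01973194054855518 tool-lifter tilt deg [ 35.08951402  -0.19775593 -54.90976045]
lifter in base mm [-189.3   -0.     0. ] rot deg [0.   0.   0.03]
[[0.002,0.004,0.001,0.0049,0,-0.0061,-1],
[0.001,0.004,0.002,0.0049,0,-0.0061,-1],
[0,0,0,0.0085,0,0.0064,-1],
[0,0,0,0.0086,0,0.0064,-1],
[0,0,0,0.0085,0,0.0064,-1],
[0,0,0,0.0085,0,0.0064,-1],
[0,0,0,0.0086,0,0.0064,-1],
[0,0,0,0.0085,0,0.0064,-1]]

[[0,0,0,-0.0009,0,0.0012,-1],
[0,0,0,-0.0008,0,0.0013,-1],
[0,0,0,-0.0009,0,0.0012,-1],
[0,0,0,0,0,0,-1],
[0,0,0,0,0,0,-1],
[0,0,0,0,0,0,-1],
[0,0,0,0,0,0,-1],
[0,0,0,0,0,0,-1]]
```

apply_moves --pt "0.002 0.004 0.001 0.0049 0 -0.0061 -1" --pt "0.001 0.004 0.002 0.0049 0 -0.0061 -1" --pt "0 0 0 0.0085 0 0.0064 -1" --pt "0 0 0 0.0086 0 0.0064 -1" --pt "0 0 0 0.0085 0 0.0064 -1" --pt "0 0 0 0.0085 0 0.0064 -1" --pt "0 0 0 0.0086 0 0.0064 -1" --pt "0 0 0 0.0085 0 0.0064 -1"

```text
clock: 10.23
tcp_pos: [0.5094, -0.2657, 0.0642]
orientation: [-2.015, -1.745, -0.634]
contact_force: [-0.5, -0.1, -1.0]
grip_width: 0.0166
gripper_force: 107.4
```

apply_moves --pt "0 0 0 -0.0009 0 0.0012 -1" --pt "0 0 0 -0.0008 0 0.0013 -1" --pt "0 0 0 -0.0009 0 0.0012 -1" --pt "0 0 0 0 0 0 -1" --pt "0 0 0 0 0 0 -1" --pt "0 0 0 0 0 0 -1" --pt "0 0 0 0 0 0 -1" --pt "0 0 0 0 0 0 -1"

```text
clock: 10.9
tcp_pos: [0.5092, -0.2678, 0.0598]
orientation: [-2.017, -1.745, -0.634]
contact_force: [0.6, -0.5, -1.2]
grip_width: 0.0168
gripper_force: 107.3
```

```bash
python3 - <<'E'
from plan import *
status(); inb(S); print(telemetry.get_obs()["moment"])
a=tcpL(lift(S,-.125,0),.0065); plan([(*a,.8,-1)])
E
```

```text
t 10.9 tcp [ 509.2 -267.8   59.8] err mm [-0.1  0.2 -0.4] rot err deg [0.03 0.03 0.02] F [ 0.6 -0.5 -1.2] grip 16.8 107.3 q [ 0.32  0.79  0.49  1.75 -0.88  1.27  1.14]
lifter in base mm [-1.248e+02  1.000e-01  9.200e+00] rot deg [ 0.03 -0.03 -0.  ]
[-1.03865901  0.10044934 -0.007756  ]
[[0,0,0,-0.0004,0,0.0006,-1],
[0,0,0,-0.0005,0,0.0006,-1],
[0,0,0,-0.0004,0,0.0006,-1],
[0,0,0,-0.0004,0,0.0006,-1],
[0,0,0,0,0,0,-1],
[0,0,0,0,0,0,-1],
[0,0,0,0,0,0,-1],
[0,0,0,0,0,0,-1]]
```

apply_moves --pt "0 0 0 -0.0004 0 0.0006 -1" --pt "0 0 0 -0.0005 0 0.0006 -1" --pt "0 0 0 -0.0004 0 0.0006 -1" --pt "0 0 0 -0.0004 0 0.0006 -1" --pt "0 0 0 0 0 0 -1" --pt "0 0 0 0 0 0 -1" --pt "0 0 0 0 0 0 -1" --pt "0 0 0 0 0 0 -1"

```text
clock: 11.57
tcp_pos: [0.5092, -0.2675, 0.0569]
orientation: [-2.016, -1.745, -0.634]
contact_force: [-0.2, 0.0, -2.4]
grip_width: 0.0166
gripper_force: 107.4
```

```bash
python3 - <<'E'
from plan import *
status(); inb(S); print(telemetry.get_obs()["moment"])
a=tcpL(lift(S,-.095,0),.0065);b=tcpL(lift(S,-.05,0),.0065); plan([(*a,10,-1),(*b,5,-1)])
E
```

```text
t 11.57 tcp [ 509.2 -267.5   56.9] err mm [-0.   0.6 -0.4] rot err deg [ 0.05  0.04 -0.  ] F [-0.2  0.  -2.4] grip 16.6 107.4 q [ 0.32  0.8   0.49  1.75 -0.88  1.27  1.15]
lifter in base mm [-124.4    0.2    6.3] rot deg [ 0.04 -0.04  0.03]
[-0.94208948  0.09045926  0.02731696]
[[0,0,0,0.0061,0,0.0043,-1],
[0,0,0,0.0062,0,0.0043,-1],
[0,0,0,0.0061,0,0.0044,-1],
[0,0,0,0.0061,0,0.0043,-1],
[0,0,0,0.0037,0,0.0026,-1],
[0,0,0,0.0037,0,0.0026,-1],
[0,0,0,0.0037,0,0.0026,-1],
[0,0,0,0.0036,0,0.0025,-1]]

[[0,0,0,0.0037,0,0.0026,-1],
[0,0,0,0.0037,0,0.0026,-1],
[0,0,0,0.0037,0,0.0026,-1],
[0,0,0,0.0037,0,0.0026,-1],
[0,0,0,0.0037,0,0.0026,-1],
[0,0,0,0.0036,0,0.0026,-1],
[0,0,0,0,0,0,-1],
[0,0,0,0,0,0,-1]]
```

apply_moves --pt "0 0 0 0.0061 0 0.0043 -1" --pt "0 0 0 0.0062 0 0.0043 -1" --pt "0 0 0 0.0061 0 0.0043 -1" --pt "0 0 0 0.0061 0 0.0043 -1" --pt "0 0 0 0.0037 0 0.0026 -1" --pt "0 0 0 0.0037 0 0.0026 -1" --pt "0 0 0 0.0037 0 0.0026 -1" --pt "0 0 0 0.0036 0 0.0025 -1"

```text
clock: 12.23
tcp_pos: [0.5161, -0.2199, 0.057]
orientation: [-2.017, -1.745, -0.634]
contact_force: [-0.8, -2.6, -1.7]
grip_width: 0.0168
gripper_force: 107.6
```

```bash
python3 - <<'E'
from plan import *
status(); inb(S)
E
```

```text
t 12.23 tcp [ 516.1 -219.9   57. ] err mm [ -3.8 -26.1  -0.1] rot err deg [0.03 0.01 0.01] F [-0.8 -2.6 -1.7] grip 16.8 107.6 q [ 0.26  0.76  0.47  1.82 -0.91  1.21  1.12]
lifter in base mm [-76.4   0.1   6.3] rot deg [ 0.03 -0.01  0.01]
```

apply_moves --pt "0 0 0 0.0037 0 0.0026 -1" --pt "0 0 0 0.0037 0 0.0026 -1" --pt "0 0 0 0.0037 0 0.0026 -1" --pt "0 0 0 0.0037 0 0.0026 -1" --pt "0 0 0 0.0037 0 0.0026 -1" --pt "0 0 0 0.0036 0 0.0026 -1" --pt "0 0 0 0 0 0 -1" --pt "0 0 0 0 0 0 -1"

```text
clock: 12.9
tcp_pos: [0.5201, -0.1921, 0.0569]
orientation: [-2.014, -1.745, -0.635]
contact_force: [0.7, -0.1, -2.7]
grip_width: 0.0169
gripper_force: 107.3
```

```bash
python3 - <<'E'
from plan import *
status(); inb(S)
a=tcpL(lift(S,.008,0),.0065); plan([(*a,5,-1)])
E
```

```text
t 12.9 tcp [ 520.1 -192.1   56.9] err mm [ 0.2  1.7 -0.3] rot err deg [ 0.08  0.11 -0.03] F [ 0.7 -0.1 -2.7] grip 16.9 107.3 q [ 0.22  0.74  0.46  1.85 -0.93  1.19  1.11]
lifter in base mm [-48.2   0.2   6.4] rot deg [ 0.05 -0.12  0.07]
[[0,0,0,0.004,0,0.0028,-1],
[0,0,0,0.0039,0,0.0028,-1],
[0,0,0,0.004,0,0.0027,-1],
[0,0,0,0.0039,0,0.0028,-1],
[0,0,0,0.004,0,0.0028,-1],
[0,0,0,0.0039,0,0.0028,-1],
[0,0,0,0.004,0,0.0027,-1],
[0,0,0,0.004,0,0.0028,-1]]

[[0,0,0,0.0039,0,0.0028,-1],
[0,0,0,0.004,0,0.0028,-1],
[0,0,0,0.0039,0,0.0027,-1],
[0,0,0,0.004,0,0.0028,-1],
[0,0,0,0,0,0,-1],
[0,0,0,0,0,0,-1],
[0,0,0,0,0,0,-1],
[0,0,0,0,0,0,-1]]
```

apply_moves --pt "0 0 0 0.004 0 0.0028 -1" --pt "0 0 0 0.0039 0 0.0028 -1" --pt "0 0 0 0.004 0 0.0027 -1" --pt "0 0 0 0.0039 0 0.0028 -1" --pt "0 0 0 0.004 0 0.0028 -1" --pt "0 0 0 0.0039 0 0.0028 -1" --pt "0 0 0 0.004 0 0.0027 -1" --pt "0 0 0 0.004 0 0.0028 -1"

```text
clock: 13.57
tcp_pos: [0.5254, -0.1565, 0.0571]
orientation: [-2.019, -1.745, -0.634]
contact_force: [-1.4, -6.5, 1.1]
grip_width: 0.0169
gripper_force: 108.4
```

```bash
python3 - <<'E'
from plan import *
from bench import grab_frame
status(); inb(S)
ims=[]
for n,o in(("scene",(255,165)),("top",(255,165))):
    f=grab_frame(n); cv2.imwrite(f"pics/{n}3.png",f); ims.append(cv2.resize(f[o[1]:o[1]+130,o[0]:o[0]+130],None,fx=3,fy=3,interpolation=3))
cv2.imwrite("pics/l3.png",np.hstack(ims))
E
```

```text
t 13.57 tcp [ 525.4 -156.5   57.1] err mm [ -2.8 -20.1  -0.1] rot err deg [-0.05 -0.09  0.06] F [-1.4 -6.5  1.1] grip 16.9 108.4 q [ 0.17  0.72  0.45  1.9  -0.96  1.14  1.08]
lifter in base mm [-12.3  -0.2   6.3] rot deg [-0.    0.08 -0.08]
```

View pics/l3.png

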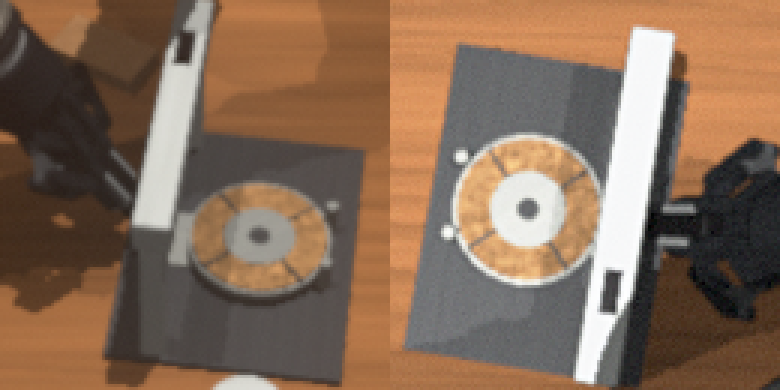

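Plate now rests against both pins (top crop pins at about (460,155) and (447,232)), blade going in under it, and gripper clear of the bar. Last few millimetres now.

apply_moves --pt "0 0 0 0.0039 0 0.0028 -1" --pt "0 0 0 0.004 0 0.0028 -1" --pt "0 0 0 0.0039 0 0.0027 -1" --pt "0 0 0 0.004 0 0.0028 -1" --pt "0 0 0 0 0 0 -1" --pt "0 0 0 0 0 0 -1" --pt "0 0 0 0 0 0 -1" --pt "0 0 0 0 0 0 -1"

```text
clock: 14.33
tcp_pos: [0.5275, -0.1425, 0.0574]
orientation: [-2.027, -1.746, -0.631]
contact_force: [-5.3, -18.3, 6.6]
grip_width: 0.0169
gripper_force: 110.1
```

```bash
python3 - <<'E'
from plan import *
status(); inb(S)
a=tcpL(lift(S,.007,0),.021);b=tcpL(lift(S,-.003,0),.021); plan([(*a,2.5,-1),(*b,5,-1)])
E
```

```text
t 14.33 tcp [ 527.5 -142.5   57.4] err mm [-0.7 -6.1  0.2] rot err deg [-0.24 -0.44  0.18] F [ -5.3 -18.3   6.6] grip 16.9 110.1 q [ 0.15  0.7   0.44  1.92 -0.97  1.12  1.07]
lifter in base mm [ 1.4 -0.8  5.9] rot deg [-0.09  0.44 -0.28]
[[0,0,0,0.0013,0,-0.0021,-1],
[0,0,0,0.0012,0,-0.002,-1],
[0,0,0,0.0013,0,-0.0021,-1],
[0,0,0,0.0012,0,-0.0021,-1],
[0,0,0,0.0013,-0.0001,-0.0021,-1],
[0,0,0,0.0012,0,-0.002,-1],
[0,0,0,-0.0027,0,-0.0019,-1],
[0,0,0,-0.0027,0,-0.002,-1]]

[[0,0,0,-0.0028,0,-0.0019,-1],
[0,0,0,0,0,0,-1],
[0,0,0,0,0,0,-1],
[0,0,0,0,0,0,-1],
[0,0,0,0,0,0,-1],
[0,0,0,0,0,0,-1],
[0,0,0,0,0,0,-1],
[0,0,0,0,0,0,-1]]
```

```bash
python3 - <<'E'
import shutil,json
from plan import *
# commanded pose is (0.008, z .0065); undo unsent plan
c=tcpL(lift(S,.008,0),.0065); json.dump([c[0].tolist(),c[1].as_rotvec().tolist()],open("cmd.json","w"))
z=tcpL(lift(S,-.001,0),.0065);a=tcpL(lift(S,-.002,0),.020);b=tcpL(lift(S,-.002,0),.021); plan([(*z,4.5,-1),(*a,2.8,-1),(*b,5,-1)])
E
```

```text
[[0,0,0,-0.0037,0,-0.0026,-1],
[0,0,0,-0.0037,0,-0.0026,-1],
[0,0,0,0.0014,0,-0.0023,-1],
[0,0,0,0.0014,0,-0.0023,-1],
[0,0,0,0.0014,0,-0.0024,-1],
[0,0,0,0.0014,0,-0.0023,-1],
[0,0,0,0.0014,0,-0.0023,-1],
[0,0,0,0.0006,-0.0001,-0.0008,-1]]
```

apply_moves --pt "0 0 0 -0.0037 0 -0.0026 -1" --pt "0 0 0 -0.0037 0 -0.0026 -1" --pt "0 0 0 0.0014 0 -0.0023 -1" --pt "0 0 0 0.0014 0 -0.0023 -1" --pt "0 0 0 0.0014 0 -0.0024 -1" --pt "0 0 0 0.0014 0 -0.0023 -1" --pt "0 0 0 0.0014 0 -0.0023 -1" --pt "0 0 0 0.0006 0 -0.0008 -1"

```text
clock: 15.0
tcp_pos: [0.5269, -0.1456, 0.0719]
orientation: [-2.016, -1.745, -0.634]
contact_force: [0.6, 1.5, -6.0]
grip_width: 0.017
gripper_force: 107.4
```

```bash
python3 - <<'E'
from plan import *
status(); inb(S)
a=tcpL(lift(S,-.03,0),.022);b=tcpL(lift(S,-.11,0),.024); c=tcpL(lift(S,-.22,0),.026); plan([(*a,7,-1),(*b,10,-1),(*c,14,-1)])
E
```

```text
t 15.0 tcp [ 526.9 -145.6   71.9] err mm [0.2 0.6 0.2] rot err deg [ 0.04  0.04 -0.03] F [ 0.6  1.5 -6. ] grip 17.0 107.4 q [ 0.15  0.69  0.45  1.9  -0.95  1.15  1.06]
lifter in base mm [-1.3  0.  21.3] rot deg [ 0.02 -0.04  0.04]
[[0,0,0,-0.0045,0,-0.0034,-1],
[0,0,0,-0.0045,0,-0.0034,-1],
[0,0,0,-0.0044,0,-0.0034,-1],
[0,0,0,-0.0045,0,-0.0033,-1],
[0,0,0,-0.0045,0,-0.0034,-1],
[0,0,0,-0.0071,0,-0.0053,-1],
[0,0,0,-0.0072,0,-0.0053,-1],
[0,0,0,-0.0071,0,-0.0053,-1]]

[[0,0,0,-0.0072,0,-0.0053,-1],
[0,0,0,-0.0071,0,-0.0053,-1],
[0,0,0,-0.0072,0,-0.0053,-1],
[0,0,0,-0.0071,0,-0.0053,-1],
[0,0,0,-0.0072,0,-0.0053,-1],
[0,0,0,-0.0071,0,-0.0053,-1],
[0,0,0,-0.0111,0,-0.0081,-1],
[0,0,0,-0.0111,0,-0.0081,-1]]

[[0,0,0,-0.0111,0,-0.0081,-1],
[0,0,0,-0.0111,0,-0.0081,-1],
[0,0,0,-0.0111,0,-0.0081,-1],
[0,0,0,-0.0111,0,-0.0081,-1],
[0,0,0,-0.0111,0,-0.0081,-1],
[0,0,0,-0.0112,0,-0.0081,-1],
[0,0,0,0,0,0,-1],
[0,0,0,0,0,0,-1]]
```

apply_moves --pt "0 0 0 -0.0045 0 -0.0034 -1" --pt "0 0 0 -0.0045 0 -0.0034 -1" --pt "0 0 0 -0.0044 0 -0.0034 -1" --pt "0 0 0 -0.0045 0 -0.0033 -1" --pt "0 0 0 -0.0045 0 -0.0034 -1" --pt "0 0 0 -0.0071 0 -0.0053 -1" --pt "0 0 0 -0.0072 0 -0.0053 -1" --pt "0 0 0 -0.0071 0 -0.0053 -1"

```text
clock: 15.67
tcp_pos: [0.5188, -0.2012, 0.0731]
orientation: [-2.017, -1.745, -0.634]
contact_force: [0.1, -0.2, -5.6]
grip_width: 0.0167
gripper_force: 107.3
```

apply_moves --pt "0 0 0 -0.0072 0 -0.0053 -1" --pt "0 0 0 -0.0071 0 -0.0053 -1" --pt "0 0 0 -0.0072 0 -0.0053 -1" --pt "0 0 0 -0.0071 0 -0.0053 -1" --pt "0 0 0 -0.0072 0 -0.0053 -1" --pt "0 0 0 -0.0071 0 -0.0053 -1" --pt "0 0 0 -0.0111 0 -0.0081 -1" --pt "0 0 0 -0.0111 0 -0.0081 -1"

```text
clock: 16.33
tcp_pos: [0.5074, -0.2809, 0.075]
orientation: [-2.016, -1.745, -0.634]
contact_force: [0.0, 0.0, -6.3]
grip_width: 0.0169
gripper_force: 107.4
```

apply_moves --pt "0 0 0 -0.0111 0 -0.0081 -1" --pt "0 0 0 -0.0111 0 -0.0081 -1" --pt "0 0 0 -0.0111 0 -0.0081 -1" --pt "0 0 0 -0.0111 0 -0.0081 -1" --pt "0 0 0 -0.0102 0 -0.0074 -1" --pt "0 0 0 -0.008 0 -0.0058 -1" --pt "0 0 0 -0.004 0 -0.0029 -1" --pt "0 0 0 0 0 0 -1"

```text
clock: 17.0
tcp_pos: [0.4952, -0.3631, 0.0761]
orientation: [-2.018, -1.744, -0.634]
contact_force: [0.2, -0.4, -6.2]
grip_width: 0.017
gripper_force: 107.5
```

```bash
python3 - <<'E'
from plan import *
status(); inb(S)
print(S,C)
E
```

```text
t 17.0 tcp [ 495.2 -363.1   76.1] err mm [-0.4 -1.  -0.6] rot err deg [ 0.   -0.02  0.08] F [ 0.2 -0.4 -6.2] grip 17.0 107.5 q [ 0.44  0.85  0.52  1.59 -0.83  1.4   1.17]
lifter in base mm [-2.211e+02  2.000e-01  2.540e+01] rot deg [ 0.05  0.02 -0.07]
[ 0.5411     -0.0469      1.42767933] [0.5317     0.3145     1.42855199]
```

```bash
cat >> plan.py <<'E'
def smooth(q,s,v,g=-1):
    p0,r0=cmd(); n=int(np.ceil(np.pi/2*np.linalg.norm(q-p0)*1000/v)); rel=(r0.inv()*s).as_rotvec(); out=[]
    n=8*int(np.ceil(n/8)); p,r=p0,r0
    for i in range(1,n+1):
        f=(1-np.cos(np.pi*i/n))/2
        a=np.round((r.inv()*(r0*R.from_rotvec(rel*f))).as_rotvec()*180/np.pi/6,3); d=np.round(r.inv().apply(p0+(q-p0)*f-p),4)
        out.append([*a,*d,g]); p=p+r.apply(d); r=r*R.from_rotvec(np.radians(a*6))
    for k in range(0,n,8): print("["+",".join("["+",".join(f"{x+0:g}" for x in w)+"]" for w in out[k:k+8])+"]\n")
    json.dump([p.tolist(),r.as_rotvec().tolist()],open("cmd.json","w"))
E
python3 - <<'E'
from plan import *
c=tcpL(lift(S,-.221,0),.026); json.dump([c[0].tolist(),c[1].as_rotvec().tolist()],open("cmd.json","w"))
smooth(*tcpL(lift(S,-.221,0),.215),20)
smooth(*tcpL(lift(C,0,0),.215),24)
E
```

```text
[[0,0,0,0.001,0,-0.0015,-1],[0,0,0,0.0031,0,-0.0044,-1],[0,0,0,0.0051,-0.0001,-0.0071,-1],[0,0,0,0.0067,0,-0.0096,-1],[0,0,0,0.0082,0,-0.0118,-1],[0,0,0,0.0094,-0.0001,-0.0133,-1],[0,0,0,0.0102,-0.0001,-0.0145,-1],[0,0,0,0.0106,0,-0.0151,-1]]

[[0,0,0,0.0106,-0.0001,-0.0151,-1],[0,0,0,0.0102,-0.0001,-0.0145,-1],[0,0,0,0.0094,0,-0.0134,-1],[0,0,0,0.0082,-0.0001,-0.0117,-1],[0,0,0,0.0068,0,-0.0096,-1],[0,0,0,0.005,0,-0.0072,-1],[0,0,0,0.0031,0,-0.0044,-1],[0,0,0,0.001,-0.0001,-0.0014,-1]]

[[0,0,0,0.0007,-0.0001,0.0005,-1],[0,0,0,0.0022,-0.0003,0.0015,-1],[0,0,0,0.0036,-0.0004,0.0026,-1],[0,0,0,0.0051,-0.0007,0.0035,-1],[0,0,0,0.0064,-0.0008,0.0045,-1],[0,0,0,0.0077,-0.001,0.0055,-1],[0,0,-0.001,0.0091,-0.0012,0.0064,-1],[0,0,0,0.0103,-0.0013,0.0072,-1]]

[[0.001,0,0,0.0115,-0.0015,0.0081,-1],[0,0,0,0.0126,-0.0016,0.0088,-1],[0,0,0,0.0136,-0.0017,0.0096,-1],[0,0,0,0.0146,-0.0019,0.0102,-1],[0,0,-0.001,0.0154,-0.002,0.0109,-1],[0,0,0,0.0162,-0.0021,0.0113,-1],[0,0,0,0.0168,-0.0021,0.0119,-1],[0.001,0,0,0.0174,-0.0023,0.0122,-1]]

[[0,0,-0.001,0.0178,-0.0022,0.0126,-1],[0,0,0,0.0182,-0.0024,0.0127,-1],[0,0,0,0.0185,-0.0023,0.013,-1],[0,0,0,0.0185,-0.0024,0.013,-1],[0.001,0,-0.001,0.0185,-0.0024,0.013,-1],[0,0,0,0.0184,-0.0023,0.013,-1],[0,0,0,0.0182,-0.0024,0.0128,-1],[0,0,0,0.0179,-0.0022,0.0125,-1]]

[[0,0,-0.001,0.0174,-0.0023,0.0123,-1],[0,0,0,0.0168,-0.0021,0.0118,-1],[0.001,0,0,0.0162,-0.0021,0.0114,-1],[0,0,0,0.0154,-0.002,0.0108,-1],[0,0,-0.001,0.0146,-0.0018,0.0102,-1],[0,0,0,0.0136,-0.0017,0.0096,-1],[0,0,0,0.0126,-0.0017,0.0089,-1],[0,0,0,0.0115,-0.0014,0.008,-1]]

[[0,0,0,0.0103,-0.0013,0.0073,-1],[0.001,0,0,0.009,-0.0012,0.0063,-1],[0,0,-0.001,0.0078,-0.001,0.0055,-1],[0,0,0,0.0064,-0.0008,0.0045,-1],[0,0,0,0.0051,-0.0006,0.0036,-1],[0,0,0,0.0036,-0.0005,0.0025,-1],[0,0,0,0.0021,-0.0003,0.0015,-1],[0,0,0,0.0008,-0.0001,0.0005,-1]]
```

apply_moves --pt "0 0 0 0.001 0 -0.0015 -1" --pt "0 0 0 0.0031 0 -0.0044 -1" --pt "0 0 0 0.0051 -0.0001 -0.0071 -1" --pt "0 0 0 0.0067 0 -0.0096 -1" --pt "0 0 0 0.0082 0 -0.0118 -1" --pt "0 0 0 0.0094 -0.0001 -0.0133 -1" --pt "0 0 0 0.0102 -0.0001 -0.0145 -1" --pt "0 0 0 0.0106 0 -0.0151 -1"

```text
clock: 17.67
tcp_pos: [0.4959, -0.3617, 0.1732]
orientation: [-2.016, -1.745, -0.634]
contact_force: [0.2, -0.6, -5.8]
grip_width: 0.0166
gripper_force: 107.4
```

apply_moves --pt "0 0 0 0.0106 -0.0001 -0.0151 -1" --pt "0 0 0 0.0102 -0.0001 -0.0145 -1" --pt "0 0 0 0.0094 0 -0.0134 -1" --pt "0 0 0 0.0082 -0.0001 -0.0117 -1" --pt "0 0 0 0.0068 0 -0.0096 -1" --pt "0 0 0 0.005 0 -0.0072 -1" --pt "0 0 0 0.0031 0 -0.0044 -1" --pt "0 0 0 0.001 -0.0001 -0.0014 -1"

```text
clock: 18.33
tcp_pos: [0.4959, -0.3618, 0.2659]
orientation: [-2.016, -1.745, -0.634]
contact_force: [-0.1, 0.5, -6.4]
grip_width: 0.0166
gripper_force: 107.5
```

```bash
python3 - <<'E'
from plan import *
status(); inb(S)
E
```

```text
t 18.33 tcp [ 495.9 -361.8  265.9] err mm [-2.180e+01 -5.789e+02  2.000e-01] rot err deg [-0.01  0.02  0.03] F [-0.1  0.5 -6.4] grip 16.6 107.5 q [ 0.4   0.64  0.6   1.48 -0.73  1.65  0.99]
lifter in base mm [-2.197e+02 -2.000e-01  2.152e+02] rot deg [ 0.01 -0.02  0.03]
```

apply_moves --pt "0 0 0 0.0007 -0.0001 0.0005 -1" --pt "0 0 0 0.0022 -0.0003 0.0015 -1" --pt "0 0 0 0.0036 -0.0004 0.0026 -1" --pt "0 0 0 0.0051 -0.0007 0.0035 -1" --pt "0 0 0 0.0064 -0.0008 0.0045 -1" --pt "0 0 0 0.0077 -0.001 0.0055 -1" --pt "0 0 -0.001 0.0091 -0.0012 0.0064 -1" --pt "0 0 0 0.0103 -0.0013 0.0072 -1"

```text
clock: 19.0
tcp_pos: [0.4979, -0.305, 0.2652]
orientation: [-2.016, -1.745, -0.634]
contact_force: [-0.6, 0.2, -5.8]
grip_width: 0.0167
gripper_force: 107.4
```

apply_moves --pt "0.001 0 0 0.0115 -0.0015 0.0081 -1" --pt "0 0 0 0.0126 -0.0016 0.0088 -1" --pt "0 0 0 0.0136 -0.0017 0.0096 -1" --pt "0 0 0 0.0146 -0.0019 0.0102 -1" --pt "0 0 -0.001 0.0154 -0.002 0.0109 -1" --pt "0 0 0 0.0162 -0.0021 0.0113 -1" --pt "0 0 0 0.0168 -0.0021 0.0119 -1" --pt "0.001 0 0 0.0174 -0.0023 0.0122 -1"

```text
clock: 19.67
tcp_pos: [0.503, -0.1591, 0.2655]
orientation: [-2.015, -1.745, -0.634]
contact_force: [0.9, -0.3, -5.6]
grip_width: 0.0167
gripper_force: 107.4
```

apply_moves --pt "0 0 -0.001 0.0178 -0.0022 0.0126 -1" --pt "0 0 0 0.0182 -0.0024 0.0127 -1" --pt "0 0 0 0.0185 -0.0023 0.013 -1" --pt "0 0 0 0.0185 -0.0024 0.013 -1" --pt "0.001 0 -0.001 0.0185 -0.0024 0.013 -1" --pt "0 0 0 0.0184 -0.0023 0.013 -1" --pt "0 0 0 0.0182 -0.0024 0.0128 -1" --pt "0 0 0 0.0179 -0.0022 0.0125 -1"

```text
clock: 20.33
tcp_pos: [0.5089, 0.0204, 0.2657]
orientation: [-2.013, -1.746, -0.633]
contact_force: [0.6, -0.3, -5.9]
grip_width: 0.0164
gripper_force: 107.5
```

apply_moves --pt "0 0 -0.001 0.0174 -0.0023 0.0123 -1" --pt "0 0 0 0.0168 -0.0021 0.0118 -1" --pt "0.001 0 0 0.0162 -0.0021 0.0114 -1" --pt "0 0 0 0.0154 -0.002 0.0108 -1" --pt "0 0 -0.001 0.0146 -0.0018 0.0102 -1" --pt "0 0 0 0.0136 -0.0017 0.0096 -1" --pt "0 0 0 0.0126 -0.0017 0.0089 -1" --pt "0 0 0 0.0115 -0.0014 0.008 -1"

```text
clock: 21.0
tcp_pos: [0.5144, 0.1649, 0.2656]
orientation: [-2.013, -1.746, -0.632]
contact_force: [0.8, 0.2, -6.0]
grip_width: 0.0168
gripper_force: 107.5
```

apply_moves --pt "0 0 0 0.0103 -0.0013 0.0073 -1" --pt "0.001 0 0 0.009 -0.0012 0.0063 -1" --pt "0 0 -0.001 0.0078 -0.001 0.0055 -1" --pt "0 0 0 0.0064 -0.0008 0.0045 -1" --pt "0 0 0 0.0051 -0.0006 0.0036 -1" --pt "0 0 0 0.0036 -0.0005 0.0025 -1" --pt "0 0 0 0.0021 -0.0003 0.0015 -1" --pt "0 0 0 0.0008 -0.0001 0.0005 -1"

```text
clock: 21.67
tcp_pos: [0.5178, 0.2186, 0.2657]
orientation: [-2.015, -1.746, -0.634]
contact_force: [0.7, 0.1, -5.7]
grip_width: 0.0168
gripper_force: 107.5
```

```bash
python3 - <<'E'
from plan import *
from bench import grab_frame,silhouettes
status(); inb(C); lp,lr=lifterpose()
for n in("scene","top"):
    f=grab_frame(n); cv2.imwrite(f"pics/{n}4.png",f); exp=proj(n,[lp+[0,0,.0165]])[0]
    for l in silhouettes("plate",n):
        e=l["extent"]
        if np.hypot(*(np.array(e[:2])-exp))<40:
            M=cv2.moments(l["mask"].astype(np.uint8)); u=[M["m10"]/M["m00"],M["m01"]/M["m00"]]
            w=onz(n,u,lp[2]+.0165); d=R.from_euler("z",-C[2]).apply(w-lp)*1000; print(n,round(l["p"],2),e,"plate in lifter",np.round(d,1))
    u=exp; o=(np.round(u)-[50,50]).astype(int); cv2.imwrite(f"pics/c4{n}.png",cv2.resize(f[o[1]:o[1]+100,o[0]:o[0]+100],None,fx=4,fy=4,interpolation=3)); print(n,o)
a=cv2.imread("pics/c4scene.png");b=cv2.imread("pics/c4top.png"); cv2.imwrite("pics/c4.png",np.hstack([a,b]))
E
```

```text
t 21.67 tcp [517.8 218.6 265.7] err mm [ 0.1  1.6 -0.1] rot err deg [0.05 0.03 0.01] F [ 0.7  0.1 -5.7] grip 16.8 107.5 q [-0.48  0.21  0.33  2.02 -0.86  0.92  0.24]
lifter in base mm [1.60e+00 2.00e-01 2.15e+02] rot deg [ 0.05 -0.03  0.02]
scene 0.57 [501.5, 184.8, 48.5, 38.1] plate in lifter [-2.4 -6.9 16.5]
scene [453 132]
top 0.81 [104.1, 225.1, 65.6, 61.4] plate in lifter [-3.   0.8 16.5]
top [ 52 173]
```

View pics/c4.png

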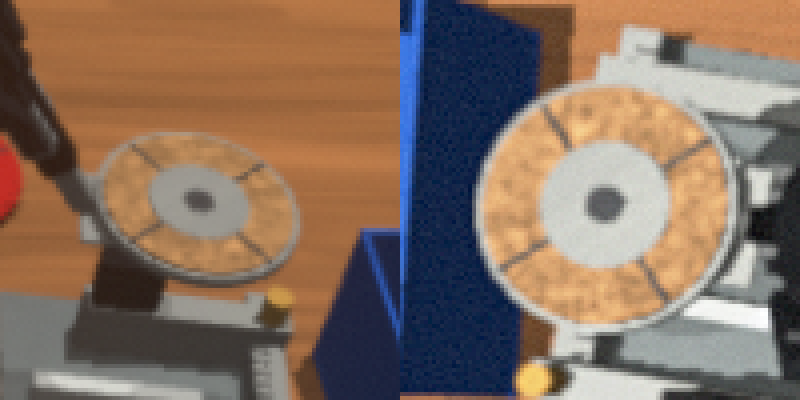

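```bash
python3 - <<'E'
from plan import *
w=tri([502.6,181.8],[103.2,223.7]); lp,lr=lifterpose(); print(w,lr.inv().apply(w-lp)*1000, (lp+[0,0,.0145]))
for n,u in(("scene",[502.6,181.8]),("top",[103.2,223.7])): print(n,lr.inv().apply(onz(n,u,lp[2]+.0145)-lp)*1000)
smooth(*tcpL(lift(C,.001,0),.06),22)
E
```

```text
[0.53103851 0.3152289  0.23142524] [-0.24784192  0.95326536 16.36687844] [0.53200813 0.31534771 0.22955788]
scene [ 1.08995692  3.3987319  14.4973276 ]
top [-0.15452803  0.77494616 14.49958463]
[[0,0,0,-0.0008,0,0.0012,-1],[0,0,0,-0.0026,0,0.0037,-1],[0,0,0,-0.004,0,0.0058,-1],[0,0,0,-0.0055,0.0001,0.008,-1],[0,0,0,-0.0067,0,0.0096,-1],[0,0,0,-0.0077,0.0001,0.011,-1],[0,0,0,-0.0082,0,0.012,-1],[0,0,0,-0.0087,0.0001,0.0124,-1]]

[[0,0,0,-0.0086,0,0.0125,-1],[0,0,0,-0.0083,0.0001,0.0119,-1],[0,0,0,-0.0076,0,0.011,-1],[0,0,0,-0.0067,0.0001,0.0097,-1],[0,0,0,-0.0055,0,0.0079,-1],[0,0,0,-0.004,0,0.0059,-1],[0,0,0,-0.0026,0.0001,0.0036,-1],[0,0,0,-0.0008,0,0.0012,-1]]
```

apply_moves --pt "0 0 0 -0.0008 0 0.0012 -1" --pt "0 0 0 -0.0026 0 0.0037 -1" --pt "0 0 0 -0.004 0 0.0058 -1" --pt "0 0 0 -0.0055 0.0001 0.008 -1" --pt "0 0 0 -0.0067 0 0.0096 -1" --pt "0 0 0 -0.0077 0.0001 0.011 -1" --pt "0 0 0 -0.0082 0 0.012 -1" --pt "0 0 0 -0.0087 0.0001 0.0124 -1"

```text
clock: 22.53
tcp_pos: [0.5178, 0.2188, 0.1867]
orientation: [-2.016, -1.745, -0.634]
contact_force: [-0.2, -0.2, -5.9]
grip_width: 0.0165
gripper_force: 107.6
```

apply_moves --pt "0 0 0 -0.0086 0 0.0125 -1" --pt "0 0 0 -0.0083 0.0001 0.0119 -1" --pt "0 0 0 -0.0076 0 0.011 -1" --pt "0 0 0 -0.0067 0.0001 0.0097 -1" --pt "0 0 0 -0.0055 0 0.0079 -1" --pt "0 0 0 -0.004 0 0.0059 -1" --pt "0 0 0 -0.0026 0.0001 0.0036 -1" --pt "0 0 0 -0.0008 0 0.0012 -1"

```text
clock: 23.2
tcp_pos: [0.5178, 0.2193, 0.1096]
orientation: [-2.016, -1.745, -0.632]
contact_force: [0.2, 0.4, -6.2]
grip_width: 0.0167
gripper_force: 107.4
```

```bash
python3 - <<'E'
from plan import *
status(); inb(C)
smooth(*tcpL(lift(C,.000,0),.026),9)
smooth(*tcpL(lift(C,.000,0),.011),4)
E
```

```text
t 23.2 tcp [517.8 219.3 109.6] err mm [-0.2  1.2 -1.1] rot err deg [ 0.07 -0.01  0.06] F [ 0.2  0.4 -6.2] grip 16.7 107.4 q [-0.37  0.46  0.22  2.14 -1.18  0.74  0.66]
lifter in base mm [ 2.2  0.4 58.9] rot deg [ 0.1   0.01 -0.01]
[[0,0,0,-0.0008,0,0.001,-1],[0,0,0,-0.0022,0,0.003,-1],[0,0,0,-0.0033,0,0.0044,-1],[0,0,0,-0.0039,0,0.0052,-1],[0,0,0,-0.0039,0.0001,0.0053,-1],[0,0,0,-0.0033,0,0.0044,-1],[0,0,0,-0.0022,0,0.003,-1],[0,0,0,-0.0008,0,0.001,-1]]

[[0,0,0,-0.0003,0,0.0005,-1],[0,0,0,-0.001,0,0.0013,-1],[0,0,0,-0.0014,0,0.002,-1],[0,0,0,-0.0016,0,0.0023,-1],[0,0,0,-0.0016,0,0.0024,-1],[0,0,0,-0.0014,0,0.002,-1],[0,0,0,-0.001,0,0.0013,-1],[0,0,0,-0.0003,0,0.0005,-1]]
```

apply_moves --pt "0 0 0 -0.0008 0 0.001 -1" --pt "0 0 0 -0.0022 0 0.003 -1" --pt "0 0 0 -0.0033 0 0.0044 -1" --pt "0 0 0 -0.0039 0 0.0052 -1" --pt "0 0 0 -0.0039 0.0001 0.0053 -1" --pt "0 0 0 -0.0033 0 0.0044 -1" --pt "0 0 0 -0.0022 0 0.003 -1" --pt "0 0 0 -0.0008 0 0.001 -1"

```text
clock: 23.87
tcp_pos: [0.5174, 0.2184, 0.0757]
orientation: [-2.016, -1.745, -0.632]
contact_force: [-0.4, -0.7, -5.3]
grip_width: 0.0168
gripper_force: 107.4
```

apply_moves --pt "0 0 0 -0.0003 0 0.0005 -1" --pt "0 0 0 -0.001 0 0.0013 -1" --pt "0 0 0 -0.0014 0 0.002 -1" --pt "0 0 0 -0.0016 0 0.0023 -1" --pt "0 0 0 -0.0016 0 0.0024 -1" --pt "0 0 0 -0.0014 0 0.002 -1" --pt "0 0 0 -0.001 0 0.0013 -1" --pt "0 0 0 -0.0003 0 0.0005 -1"

```text
clock: 24.53
tcp_pos: [0.5179, 0.219, 0.0618]
orientation: [-2.015, -1.745, -0.635]
contact_force: [0.3, 0.0, -0.7]
grip_width: 0.0166
gripper_force: 107.9
```

```bash
python3 - <<'E'
from plan import *
from bench import grab_frame
status(); inb(C)
f=grab_frame("top"); cv2.imwrite("pics/top5.png",f); g=grab_frame("scene"); cv2.imwrite("pics/scene5.png",g)
a=cv2.resize(f[165:305,75:215],None,fx=2.8,fy=2.8,interpolation=3); b=cv2.resize(g[165:305,430:570],None,fx=2.8,fy=2.8,interpolation=3); cv2.imwrite("pics/c5.png",np.hstack([b,a]))
E
```

```text
t 24.53 tcp [517.9 219.   61.8] err mm [0.2 1.9 0.1] rot err deg [ 0.05  0.09 -0.  ] F [ 0.3  0.  -0.7] grip 16.6 107.9 q [-0.32  0.55  0.16  2.15 -1.29  0.69  0.8 ]
lifter in base mm [ 2.   0.2 11.2] rot deg [ 0.04 -0.09  0.03]
```

View pics/c5.png

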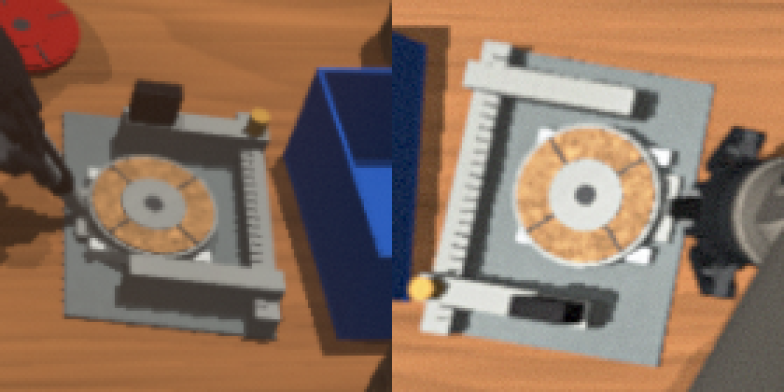

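```bash
python3 - <<'E'
from plan import *
smooth(*tcpL(lift(C,-.17,0),.0115),18)
smooth(*tcpL(lift(C,-.19,0),.215),37)
smooth(*tcpL(lift(S,-.225,0),.215),37)
E
```

```text
[[0,0,0,-0.0013,0,-0.0009,-1],[0,0,0,-0.004,0,-0.0028,-1],[0,0,0,-0.0064,0,-0.0046,-1],[0,0,0,-0.0086,0,-0.0061,-1],[0,0,0,-0.0105,0,-0.0074,-1],[0,0,0,-0.012,0,-0.0085,-1],[0,0,0,-0.0131,0,-0.0092,-1],[0,0,0,-0.0135,0,-0.0096,-1]]

[[0,0,0,-0.0135,0,-0.0096,-1],[0,0,0,-0.0131,0,-0.0092,-1],[0,0,0,-0.012,0,-0.0085,-1],[0,0,0,-0.0105,0,-0.0074,-1],[0,0,0,-0.0086,0,-0.0061,-1],[0,0,0,-0.0064,0,-0.0045,-1],[0,0,0,-0.004,0,-0.0028,-1],[0,0,0,-0.0013,0,-0.001,-1]]

[[0,0,0,0.001,0,-0.0017,-1],[0,0,0,0.0028,0,-0.0051,-1],[0,0,0,0.0047,-0.0001,-0.0082,-1],[0,0,0,0.0062,0,-0.0111,-1],[0,0,0,0.0077,-0.0001,-0.0135,-1],[0,0,0,0.0087,0,-0.0153,-1],[0,0,0,0.0094,-0.0001,-0.0167,-1],[0,0,0,0.0098,0,-0.0174,-1]]

[[0,0,0,0.0098,-0.0001,-0.0174,-1],[0,0,0,0.0095,-0.0001,-0.0166,-1],[0,0,0,0.0087,0,-0.0154,-1],[0,0,0,0.0076,-0.0001,-0.0135,-1],[0,0,0,0.0062,0,-0.0111,-1],[0,0,0,0.0047,-0.0001,-0.0082,-1],[0,0,0,0.0028,0,-0.0051,-1],[0,0,0,0.001,0,-0.0017,-1]]

[[0,0,0,-0.0014,0.0003,-0.001,-1],[0,0,0,-0.0041,0.0007,-0.0028,-1],[0,0,0,-0.0067,0.0013,-0.0048,-1],[0,0,0,-0.0092,0.0017,-0.0065,-1],[-0.001,0,0.001,-0.0117,0.0022,-0.0082,-1],[0,0,0,-0.0138,0.0026,-0.0097,-1],[0,0,0,-0.0157,0.003,-0.011,-1],[0,0,0.001,-0.0174,0.0033,-0.0123,-1]]

[[-0.001,0,0,-0.0188,0.0035,-0.0132,-1],[0,0,0.001,-0.0198,0.0038,-0.0139,-1],[0,0,0,-0.0206,0.0038,-0.0145,-1],[-0.001,0,0,-0.0209,0.004,-0.0147,-1],[0,0,0.001,-0.0209,0.0039,-0.0147,-1],[0,0,0,-0.0205,0.0039,-0.0144,-1],[0,0,0.001,-0.0198,0.0037,-0.014,-1],[-0.001,0,0,-0.0188,0.0036,-0.0132,-1]]

[[0,0,0.001,-0.0174,0.0033,-0.0122,-1],[0,0,0,-0.0157,0.003,-0.0111,-1],[0,0,0,-0.0139,0.0026,-0.0097,-1],[-0.001,0,0.001,-0.0116,0.0022,-0.0082,-1],[0,0,0,-0.0092,0.0017,-0.0065,-1],[0,0,0,-0.0068,0.0013,-0.0047,-1],[0,0,0,-0.0041,0.0008,-0.0029,-1],[0,0,0,-0.0013,0.0002,-0.001,-1]]
```

apply_moves --pt "0 0 0 -0.0013 0 -0.0009 -1" --pt "0 0 0 -0.004 0 -0.0028 -1" --pt "0 0 0 -0.0064 0 -0.0046 -1" --pt "0 0 0 -0.0086 0 -0.0061 -1" --pt "0 0 0 -0.0105 0 -0.0074 -1" --pt "0 0 0 -0.012 0 -0.0085 -1" --pt "0 0 0 -0.0131 0 -0.0092 -1" --pt "0 0 0 -0.0135 0 -0.0096 -1"

```text
clock: 25.3
tcp_pos: [0.5054, 0.1324, 0.0619]
orientation: [-2.016, -1.745, -0.634]
contact_force: [0.3, 0.9, -1.7]
grip_width: 0.0167
gripper_force: 107.9
```

apply_moves --pt "0 0 0 -0.0135 0 -0.0096 -1" --pt "0 0 0 -0.0131 0 -0.0092 -1" --pt "0 0 0 -0.012 0 -0.0085 -1" --pt "0 0 0 -0.0105 0 -0.0074 -1" --pt "0 0 0 -0.0086 0 -0.0061 -1" --pt "0 0 0 -0.0064 0 -0.0045 -1" --pt "0 0 0 -0.004 0 -0.0028 -1" --pt "0 0 0 -0.0013 0 -0.001 -1"

```text
clock: 25.97
tcp_pos: [0.4937, 0.0496, 0.0621]
orientation: [-2.016, -1.745, -0.634]
contact_force: [-0.4, 1.6, -1.6]
grip_width: 0.0172
gripper_force: 107.9
```

```bash
python3 - <<'E'
from plan import *
from bench import grab_frame,silhouettes
o,p,r=meas(); print(o["contact_force"]); inb(C)
f=grab_frame("top"); cv2.imwrite("pics/top6.png",f); exp=proj("top",pose(C,[[0,0,.032]]))[0]
for l in silhouettes("plate","top"):
    if np.hypot(*(np.array(l["extent"][:2])-exp))<30:
        u,v=np.nonzero(l["mask"])[::-1]; w=onz("top",[u.mean(),v.mean()],.033); print(l["extent"],exp,R.from_euler("z",-C[2]).apply(w-[*C[:2],0])*1000)
E
```

```text
[-0.36841396  1.60236593 -1.59316388]
lifter in base mm [-169.1    0.    11.4] rot deg [ 0.04 -0.03 -0.01]
[143.3, 234.3, 50.4, 50.0] [144.68134711 234.04147341] [ 1.18489091  0.47172172 33.        ]
```

The plate stayed in place, centred to within about 1 mm, and the blade is out. Carrying the lifter back now.

apply_moves --pt "0 0 0 0.001 0 -0.0017 -1" --pt "0 0 0 0.0028 0 -0.0051 -1" --pt "0 0 0 0.0047 -0.0001 -0.0082 -1" --pt "0 0 0 0.0062 0 -0.0111 -1" --pt "0 0 0 0.0077 -0.0001 -0.0135 -1" --pt "0 0 0 0.0087 0 -0.0153 -1" --pt "0 0 0 0.0094 -0.0001 -0.0167 -1" --pt "0 0 0 0.0098 0 -0.0174 -1"

```text
clock: 26.73
tcp_pos: [0.492, 0.0406, 0.1654]
orientation: [-2.015, -1.746, -0.634]
contact_force: [-0.0, 0.5, -1.7]
grip_width: 0.0166
gripper_force: 107.9
```

apply_moves --pt "0 0 0 0.0098 -0.0001 -0.0174 -1" --pt "0 0 0 0.0095 -0.0001 -0.0166 -1" --pt "0 0 0 0.0087 0 -0.0154 -1" --pt "0 0 0 0.0076 -0.0001 -0.0135 -1" --pt "0 0 0 0.0062 0 -0.0111 -1" --pt "0 0 0 0.0047 -0.0001 -0.0082 -1" --pt "0 0 0 0.0028 0 -0.0051 -1" --pt "0 0 0 0.001 0 -0.0017 -1"

```text
clock: 27.4
tcp_pos: [0.4911, 0.0304, 0.2667]
orientation: [-2.015, -1.747, -0.635]
contact_force: [-0.2, 0.3, -2.9]
grip_width: 0.0168
gripper_force: 107.9
```

apply_moves --pt "0 0 0 -0.0014 0.0003 -0.001 -1" --pt "0 0 0 -0.0041 0.0007 -0.0028 -1" --pt "0 0 0 -0.0067 0.0013 -0.0048 -1" --pt "0 0 0 -0.0092 0.0017 -0.0065 -1" --pt "-0.001 0 0.001 -0.0117 0.0022 -0.0082 -1" --pt "0 0 0 -0.0138 0.0026 -0.0097 -1" --pt "0 0 0 -0.0157 0.003 -0.011 -1" --pt "0 0 0.001 -0.0174 0.0033 -0.0123 -1"

```text
clock: 28.07
tcp_pos: [0.4919, -0.0706, 0.2652]
orientation: [-2.016, -1.745, -0.633]
contact_force: [0.7, -0.4, -2.1]
grip_width: 0.0167
gripper_force: 107.9
```

apply_moves --pt "-0.001 0 0 -0.0188 0.0035 -0.0132 -1" --pt "0 0 0.001 -0.0198 0.0038 -0.0139 -1" --pt "0 0 0 -0.0206 0.0038 -0.0145 -1" --pt "-0.001 0 0 -0.0209 0.004 -0.0147 -1" --pt "0 0 0.001 -0.0209 0.0039 -0.0147 -1" --pt "0 0 0 -0.0205 0.0039 -0.0144 -1" --pt "0 0 0.001 -0.0198 0.0037 -0.014 -1" --pt "-0.001 0 0 -0.0188 0.0036 -0.0132 -1"

```text
clock: 28.73
tcp_pos: [0.4934, -0.2698, 0.2648]
orientation: [-2.018, -1.743, -0.633]
contact_force: [0.6, -0.4, -2.8]
grip_width: 0.0169
gripper_force: 107.9
```

apply_moves --pt "0 0 0.001 -0.0174 0.0033 -0.0122 -1" --pt "0 0 0 -0.0157 0.003 -0.0111 -1" --pt "0 0 0 -0.0139 0.0026 -0.0097 -1" --pt "-0.001 0 0.001 -0.0116 0.0022 -0.0082 -1" --pt "0 0 0 -0.0092 0.0017 -0.0065 -1" --pt "0 0 0 -0.0068 0.0013 -0.0047 -1" --pt "0 0 0 -0.0041 0.0008 -0.0029 -1" --pt "0 0 0 -0.0013 0.0002 -0.001 -1"

```text
clock: 29.4
tcp_pos: [0.4949, -0.3666, 0.265]
orientation: [-2.017, -1.744, -0.634]
contact_force: [-0.4, 0.4, -0.8]
grip_width: 0.0165
gripper_force: 107.9
```

```bash
python3 - <<'E'
from plan import *
status(); inb(S)
smooth(*tcpL(lift(S,-.225,0),.012),28)
smooth(*tcpL(lift(S,-.225,0),-.0005),4)
E
```

```text
t 29.4 tcp [ 494.9 -366.6  265. ] err mm [-0.   0.4 -0.8] rot err deg [0.04 0.03 0.06] F [-0.4  0.4 -0.8] grip 16.5 107.9 q [ 0.42  0.64  0.58  1.47 -0.72  1.64  0.98]
lifter in base mm [-2.246e+02  1.000e-01  2.143e+02] rot deg [ 0.07 -0.03 -0.03]
[[0,0,0,-0.0011,0,0.0016,-1],[0,0,0,-0.0033,0,0.0047,-1],[0,0,0,-0.0054,0.0001,0.0077,-1],[0,0,0,-0.0073,0,0.0103,-1],[0,0,0,-0.0088,0.0001,0.0126,-1],[0,0,0,-0.0101,0,0.0144,-1],[0,0,0,-0.011,0.0001,0.0156,-1],[0,0,0,-0.0114,0.0001,0.0162,-1]]

[[0,0,0,-0.0113,0,0.0162,-1],[0,0,0,-0.011,0.0001,0.0156,-1],[0,0,0,-0.0101,0.0001,0.0143,-1],[0,0,0,-0.0088,0,0.0126,-1],[0,0,0,-0.0073,0.0001,0.0104,-1],[0,0,0,-0.0054,0,0.0076,-1],[0,0,0,-0.0033,0,0.0048,-1],[0,0,0,-0.0011,0,0.0016,-1]]

[[0,0,0,-0.0003,0,0.0004,-1],[0,0,0,-0.0008,0,0.0011,-1],[0,0,0,-0.0011,0,0.0016,-1],[0,0,0,-0.0014,0,0.002,-1],[0,0,0,-0.0014,0.0001,0.0019,-1],[0,0,0,-0.0012,0,0.0017,-1],[0,0,0,-0.0007,0,0.0011,-1],[0,0,0,-0.0003,0,0.0004,-1]]
```

apply_moves --pt "0 0 0 -0.0011 0 0.0016 -1" --pt "0 0 0 -0.0033 0 0.0047 -1" --pt "0 0 0 -0.0054 0.0001 0.0077 -1" --pt "0 0 0 -0.0073 0 0.0103 -1" --pt "0 0 0 -0.0088 0.0001 0.0126 -1" --pt "0 0 0 -0.0101 0 0.0144 -1" --pt "0 0 0 -0.011 0.0001 0.0156 -1" --pt "0 0 0 -0.0114 0.0001 0.0162 -1"

```text
clock: 30.07
tcp_pos: [0.495, -0.365, 0.1614]
orientation: [-2.016, -1.744, -0.634]
contact_force: [0.3, 0.2, -2.4]
grip_width: 0.0165
gripper_force: 107.9
```

apply_moves --pt "0 0 0 -0.0113 0 0.0162 -1" --pt "0 0 0 -0.011 0.0001 0.0156 -1" --pt "0 0 0 -0.0101 0.0001 0.0143 -1" --pt "0 0 0 -0.0088 0 0.0126 -1" --pt "0 0 0 -0.0073 0.0001 0.0104 -1" --pt "0 0 0 -0.0054 0 0.0076 -1" --pt "0 0 0 -0.0033 0 0.0048 -1" --pt "0 0 0 -0.0011 0 0.0016 -1"

```text
clock: 30.73
tcp_pos: [0.4951, -0.3652, 0.0614]
orientation: [-2.016, -1.744, -0.634]
contact_force: [-0.7, 0.4, -1.8]
grip_width: 0.0167
gripper_force: 107.9
```

apply_moves --pt "0 0 0 -0.0003 0 0.0004 -1" --pt "0 0 0 -0.0008 0 0.0011 -1" --pt "0 0 0 -0.0011 0 0.0016 -1" --pt "0 0 0 -0.0014 0 0.002 -1" --pt "0 0 0 -0.0014 0.0001 0.0019 -1" --pt "0 0 0 -0.0012 0 0.0017 -1" --pt "0 0 0 -0.0007 0 0.0011 -1" --pt "0 0 0 -0.0003 0 0.0004 -1"

```text
clock: 31.4
tcp_pos: [0.4952, -0.3655, 0.0506]
orientation: [-2.016, -1.745, -0.635]
contact_force: [-1.7, -1.3, 6.5]
grip_width: 0.0163
gripper_force: 109.0
```

```bash
python3 - <<'E'
from plan import *
status(); inb(S)
E
```

```text
t 31.4 tcp [ 495.2 -365.5   50.6] err mm [0.2 1.4 0.4] rot err deg [ 0.02  0.09 -0.01] F [-1.7 -1.3  6.5] grip 16.3 109.0 q [ 0.47  0.88  0.49  1.59 -0.83  1.37  1.18]
lifter in base mm [-223.4    0.     0. ] rot deg [ 0.01 -0.09  0.02]
```

apply_moves --pt "0 0 0 0 0 0 0.2" --pt "0 0 0 0 0 0 0.2" --pt "0 0 0 0 0 0 0.2" --pt "0 0 0 0 0 0 0.2" --pt "0 0 0 0 0 0 0.2" --pt "0 0 0 0 0 -0.01 0.2" --pt "0 0 0 0 0 -0.02 0.2" --pt "0 0 0 0 0 -0.03 0.2"

```text
clock: 32.07
tcp_pos: [0.4903, -0.3978, 0.0982]
orientation: [-2.012, -1.743, -0.634]
contact_force: [0.5, 0.6, 0.4]
grip_width: 0.0513
gripper_force: 0.0
```

apply_moves --pt "0 0 0 0 0 -0.03 0.2" --pt "0 0 0 0 0 -0.03 0.2" --pt "0 0 0 0 0 -0.03 0.2" --pt "0 0 0 0 0 -0.03 0.2" --pt "0 0 0 0 0 -0.03 0.2" --pt "0 0 0 0 0 -0.02 0.2" --pt "0 0 0 0 0 -0.01 0.2" --pt "0 0 0 0 0 0 0.2"

```text
clock: 32.73
tcp_pos: [0.4756, -0.5045, 0.2481]
orientation: [-2.02, -1.746, -0.633]
contact_force: [-0.2, 0.5, -0.4]
grip_width: 0.0509
gripper_force: 0.0
```

```bash
rm cmd.json; python3 - <<'E'
from plan import *
from bench import grab_frame
status()
f=grab_frame("top"); cv2.imwrite("pics/top7.png",f); g=grab_frame("scene"); cv2.imwrite("pics/scene7.png",g)
# jaw: tool down, y along -caliper y
F=pose(C,[[0,.101,0]])[0]; F2=np.array([.4335,.3287,0]); print(F)
ey=np.array([-np.sin(C[2]),np.cos(C[2])]); az=np.arctan2(-ey[1],-ey[0]); print("az",np.degrees(az))
d=down(az); o,p,r=meas()
smooth(np.array([.47,-.25,.30]),d,38,0.4)
smooth(np.array([F[0],F[1],.20]),d,34,0.4)
E
```

```text
t 32.73 tcp [ 475.6 -504.5  248.1] err mm [0. 0. 0.] rot err deg [0. 0. 0.] F [-0.2  0.5 -0.4] grip 50.9 0.0 q [ 0.63  0.83  0.58  1.18 -0.74  1.78  1.06]
[0.43172007 0.32881828 0.        ]
az -8.150000000000006
[[0,-0.056,0,0.0023,-0.0004,0.0009,0.4],[-0.002,-0.167,-0.001,0.0066,-0.0012,0.0028,0.4],[-0.001,-0.271,-0.001,0.011,-0.002,0.0043,0.4],[-0.003,-0.365,-0.001,0.0148,-0.0026,0.0054,0.4],[-0.003,-0.444,-0.001,0.0184,-0.0032,0.0058,0.4],[-0.004,-0.507,-0.002,0.0212,-0.0037,0.0057,0.4],[-0.003,-0.55,-0.001,0.0233,-0.0039,0.0049,0.4],[-0.004,-0.572,-0.002,0.0246,-0.0041,0.0037,0.4]]

[[-0.004,-0.572,-0.002,0.0247,-0.0042,0.0023,0.4],[-0.004,-0.55,-0.002,0.0238,-0.0039,0.0007,0.4],[-0.004,-0.506,-0.001,0.022,-0.0037,-0.0006,0.4],[-0.003,-0.445,-0.001,0.0192,-0.0032,-0.0015,0.4],[-0.002,-0.364,-0.002,0.0156,-0.0026,-0.002,0.4],[-0.002,-0.271,0,0.0116,-0.0019,-0.0019,0.4],[-0.001,-0.167,-0.001,0.0071,-0.0012,-0.0014,0.4],[-0.001,-0.056,0,0.0024,-0.0004,-0.0005,0.4]]

[[0,0,0,0.0014,-0.0003,0.0002,0.4],[0,0,0,0.0041,-0.0009,0.0008,0.4],[0,0,0,0.0067,-0.0014,0.0012,0.4],[0,0,0,0.0094,-
[... 271 characters left out ...]
0.0053,0.0045,0.4],[0,0,0,0.0262,-0.0056,0.0046,0.4],[0,0,0,0.027,-0.0057,0.0047,0.4],[0,0,0,0.0276,-0.0058,0.0049,0.4],[0,0,0,0.0278,-0.0059,0.0049,0.4]]

[[0,0,0,0.0278,-0.0059,0.0049,0.4],[0,0,0,0.0275,-0.0058,0.0048,0.4],[0,0,0,0.0271,-0.0057,0.0048,0.4],[0,0,0,0.0262,-0.0055,0.0046,0.4],[0,0,0,0.0251,-0.0054,0.0045,0.4],[0,0,0,0.0239,-0.005,0.0042,0.4],[0,0,0,0.0224,-0.0047,0.0039,0.4],[0,0,0,0.0206,-0.0044,0.0036,0.4]]

[[0,0,0,0.0187,-0.0039,0.0033,0.4],[0,0,0,0.0166,-0.0036,0.003,0.4],[0,0,0,0.0143,-0.003,0.0025,0.4],[0,0,0,0.0119,-0.0025,0.0021,0.4],[0,0,0,0.0094,-0.002,0.0016,0.4],[0,0,0,0.0068,-0.0014,0.0012,0.4],[0,0,0,0.0041,-0.0009,0.0007,0.4],[0,0,0,0.0013,-0.0003,0.0003,0.4]]
```

apply_moves --pt "0 -0.056 0 0.0023 -0.0004 0.0009 0.4" --pt "-0.002 -0.167 -0.001 0.0066 -0.0012 0.0028 0.4" --pt "-0.001 -0.271 -0.001 0.011 -0.002 0.0043 0.4" --pt "-0.003 -0.365 -0.001 0.0148 -0.0026 0.0054 0.4" --pt "-0.003 -0.444 -0.001 0.0184 -0.0032 0.0058 0.4" --pt "-0.004 -0.507 -0.002 0.0212 -0.0037 0.0057 0.4" --pt "-0.003 -0.55 -0.001 0.0233 -0.0039 0.0049 0.4" --pt "-0.004 -0.572 -0.002 0.0246 -0.0041 0.0037 0.4"

```text
clock: 33.5
tcp_pos: [0.4728, -0.374, 0.272]
orientation: [-2.207, -1.913, -0.336]
contact_force: [1.1, 2.0, 1.2]
grip_width: 0.0594
gripper_force: 0.0
```

apply_moves --pt "-0.004 -0.572 -0.002 0.0247 -0.0042 0.0023 0.4" --pt "-0.004 -0.55 -0.002 0.0238 -0.0039 0.0007 0.4" --pt "-0.004 -0.506 -0.001 0.022 -0.0037 -0.0006 0.4" --pt "-0.003 -0.445 -0.001 0.0192 -0.0032 -0.0015 0.4" --pt "-0.002 -0.364 -0.002 0.0156 -0.0026 -0.002 0.4" --pt "-0.002 -0.271 0 0.0116 -0.0019 -0.0019 0.4" --pt "-0.001 -0.167 -0.001 0.0071 -0.0012 -0.0014 0.4" --pt "-0.001 -0.056 0 0.0024 -0.0004 -0.0005 0.4"

```text
clock: 34.17
tcp_pos: [0.4702, -0.2466, 0.2995]
orientation: [-2.367, -2.064, 0.0]
contact_force: [0.1, 0.1, 0.3]
grip_width: 0.06
gripper_force: 0.0
```

apply_moves --pt "0 0 0 0.0014 -0.0003 0.0002 0.4" --pt "0 0 0 0.0041 -0.0009 0.0008 0.4" --pt "0 0 0 0.0067 -0.0014 0.0012 0.4" --pt "0 0 0 0.0094 -0.002 0.0016 0.4" --pt "0 0 0 0.0119 -0.0025 0.0021 0.4" --pt "0 0 0 0.0143 -0.003 0.0025 0.4" --pt "0 0 0 0.0166 -0.0035 0.0029 0.4" --pt "0 0 0 0.0187 -0.004 0.0033 0.4"

```text
clock: 34.83
tcp_pos: [0.4639, -0.1653, 0.2853]
orientation: [2.375, 2.055, -0.001]
contact_force: [-0.0, 0.9, -0.1]
grip_width: 0.0597
gripper_force: 0.0
```

apply_moves --pt "0 0 0 0.0206 -0.0043 0.0037 0.4" --pt "0 0 0 0.0224 -0.0048 0.0039 0.4" --pt "0 0 0 0.0239 -0.005 0.0042 0.4" --pt "0 0 0 0.0252 -0.0053 0.0045 0.4" --pt "0 0 0 0.0262 -0.0056 0.0046 0.4" --pt "0 0 0 0.027 -0.0057 0.0047 0.4" --pt "0 0 0 0.0276 -0.0058 0.0049 0.4" --pt "0 0 0 0.0278 -0.0059 0.0049 0.4"

```text
clock: 35.5
tcp_pos: [0.4503, 0.0402, 0.2498]
orientation: [2.374, 2.056, -0.001]
contact_force: [1.9, 0.1, 0.5]
grip_width: 0.0598
gripper_force: 0.0
```

apply_moves --pt "0 0 0 0.0278 -0.0059 0.0049 0.4" --pt "0 0 0 0.0275 -0.0058 0.0048 0.4" --pt "0 0 0 0.0271 -0.0057 0.0048 0.4" --pt "0 0 0 0.0262 -0.0055 0.0046 0.4" --pt "0 0 0 0.0251 -0.0054 0.0045 0.4" --pt "0 0 0 0.0239 -0.005 0.0042 0.4" --pt "0 0 0 0.0224 -0.0047 0.0039 0.4" --pt "0 0 0 0.0206 -0.0044 0.0036 0.4"

```text
clock: 36.17
tcp_pos: [0.4367, 0.2449, 0.214]
orientation: [2.373, 2.058, -0.002]
contact_force: [-0.2, 0.3, 0.2]
grip_width: 0.0601
gripper_force: 0.0
```

apply_moves --pt "0 0 0 0.0187 -0.0039 0.0033 0.4" --pt "0 0 0 0.0166 -0.0036 0.003 0.4" --pt "0 0 0 0.0143 -0.003 0.0025 0.4" --pt "0 0 0 0.0119 -0.0025 0.0021 0.4" --pt "0 0 0 0.0094 -0.002 0.0016 0.4" --pt "0 0 0 0.0068 -0.0014 0.0012 0.4" --pt "0 0 0 0.0041 -0.0009 0.0007 0.4" --pt "0 0 0 0.0013 -0.0003 0.0003 0.4"

```text
clock: 36.83
tcp_pos: [0.4318, 0.3285, 0.1998]
orientation: [2.373, 2.057, -0.001]
contact_force: [0.0, -0.2, -0.2]
grip_width: 0.0598
gripper_force: 0.0
```

```bash
python3 - <<'E'
from plan import *
status(); o,p,r=meas(); c,cr=cmd()
if np.linalg.norm(p-c)>.004: json.dump([p.tolist(),r.as_rotvec().tolist()],open("cmd.json","w"))
F=pose(C,[[0,.101,0]])[0]; d=cr
smooth(np.array([F[0]+.001,F[1],.054]),down(np.radians(-8.15)),32,.4)
E
```

```text
t 36.83 tcp [431.8 328.5 199.8] err mm [ 0.1 -0.2 -0.2] rot err deg [-0.03 -0.06 -0.01] F [ 0.  -0.2 -0.2] grip 59.8 0.0 q [-1.04  0.3   0.34  1.92 -0.12  0.94 -0.79]
[[0,0,0,0,0,0.0056,0.4],[0,0,0,0,0.0002,0.0158,0.4],[0,0,0,0.0001,0.0001,0.0237,0.4],[0,0,0,0,0.0002,0.0279,0.4],[0,0,0,0,0.0002,0.0279,0.4],[0,0,0,0.0001,0.0002,0.0237,0.4],[0,0,0,0,0.0001,0.0158,0.4],[0,0,0,0,0,0.0056,0.4]]
```

apply_moves --pt "0 0 0 0 0 0.0056 0.4" --pt "0 0 0 0 0.0002 0.0158 0.4" --pt "0 0 0 0.0001 0.0001 0.0237 0.4" --pt "0 0 0 0 0.0002 0.0279 0.4" --pt "0 0 0 0 0.0002 0.0279 0.4" --pt "0 0 0 0.0001 0.0002 0.0237 0.4" --pt "0 0 0 0 0.0001 0.0158 0.4" --pt "0 0 0 0 0 0.0056 0.4"

```text
clock: 37.5
tcp_pos: [0.4317, 0.3261, 0.0513]
orientation: [2.374, 2.056, -0.007]
contact_force: [-0.6, -1.3, 1.2]
grip_width: 0.0595
gripper_force: 0.0
```

apply_moves --pt "0 0 0 0 0 0 -1" --pt "0 0 0 0 0 0 -1" --pt "0 0 0 0 0 0 -1" --pt "0 0 0 0 0 0 -1" --pt "0 0 0 0 0 0 -1" --pt "0 0 0 0 0 0 -1" --pt "0 0 0 0 0 0 -1" --pt "0 0 0 0 0 0 -1" --grip_force 50

```text
clock: 38.17
tcp_pos: [0.434, 0.3286, 0.0553]
orientation: [2.374, 2.056, 0.004]
contact_force: [0.6, -1.1, 6.8]
grip_width: 0.0172
gripper_force: 49.8
```

```bash
python3 - <<'E'
from plan import *
status(); o,p,r=meas(); print("in C",R.from_euler("z",-C[2]).apply(p-[*C[:2],0])*1000)
p,r=cmd(); ey=np.array([-np.sin(C[2]),np.cos(C[2]),0])
smooth(p-ey*.030,r,6,-1)
E
```

```text
t 38.17 tcp [434.  328.6  55.3] err mm [ 1.3 -0.3  1.4] rot err deg [-0.13  0.07  0.05] F [ 0.6 -1.1  6.8] grip 17.2 49.8 q [-0.98  0.51  0.27  2.02 -0.22  0.63 -0.7 ]
in C [6.78388006e-02 9.87277826e+01 5.53411281e+01]
[[0,0,0,0,0.0011,0,-1],[0,0,0,0,0.0033,0,-1],[0,0,0,0,0.0049,0,-1],[0,0,0,0,0.0057,0,-1],[0,0,0,0,0.0057,0,-1],[0,0,0,0,0.0049,0,-1],[0,0,0,0,0.0033,0,-1],[0,0,0,0,0.0011,0,-1]]
```

apply_moves --pt "0 0 0 0 0.0011 -0.0014 -1" --pt "0 0 0 0 0.0033 0 -1" --pt "0 0 0 0 0.0049 0 -1" --pt "0 0 0 0 0.0057 0 -1" --pt "0 0 0 0 0.0057 0 -1" --pt "0 0 0 0 0.0049 0 -1" --pt "0 0 0 0 0.0033 0 -1" --pt "0 0 0 0 0.0011 0 -1"

```text
clock: 38.83
tcp_pos: [0.463, 0.3242, 0.0554]
orientation: [2.374, 2.057, -0.0]
contact_force: [-5.3, 2.8, 2.4]
grip_width: 0.0175
gripper_force: 52.3
```

```bash
python3 - <<'E'
from plan import *
status(); o,p,r=meas(); print("in C",R.from_euler("z",-C[2]).apply(p-[*C[:2],0])*1000)
E
```

```text
t 38.83 tcp [463.  324.2  55.4] err mm [ 0.6 -0.4  1.4] rot err deg [-0.01 -0.02  0.02] F [-5.3  2.8  2.4] grip 17.5 52.3 q [-0.93  0.54  0.27  1.97 -0.23  0.66 -0.66]
in C [-0.14676133 69.38979969 55.39779243]
```

apply_moves --pt "0 0 0 0 0.0015 0 -1" --pt "0 0 0 0 0.0015 0 -1" --pt "0 0 0 0 0.0015 0 -1" --pt "0 0 0 0 0.0015 0 -1" --pt "0 0 0 0 0.0015 0 -1" --pt "0 0 0 0 0 0 -1" --pt "0 0 0 0 0 0 -1" --pt "0 0 0 0 0 0 -1"

```text
clock: 39.5
tcp_pos: [0.47, 0.3232, 0.0554]
orientation: [2.373, 2.058, 0.0]
contact_force: [-3.8, 2.9, 2.4]
grip_width: 0.017
gripper_force: 52.1
```

```bash
python3 - <<'E'
from plan import *
o,p,r=meas(); print(o["contact_force"],"in C",R.from_euler("z",-C[2]).apply(p-[*C[:2],0])*1000)
E
```

```text
[-3.79323915  2.88390347  2.41882454] in C [-0.17005796 62.31703309 55.40845912]
```

apply_moves --pt "0 0 0 0 0.001 0 -1" --pt "0 0 0 0 0.001 0 -1" --pt "0 0 0 0 0.001 0 -1" --pt "0 0 0 0 0.001 0 -1" --pt "0 0 0 0 0 0 -1" --pt "0 0 0 0 0 0 -1" --pt "0 0 0 0 0 0 -1" --pt "0 0 0 0 0 0 -1"

```text
clock: 40.17
tcp_pos: [0.4708, 0.323, 0.0554]
orientation: [-2.37, -2.058, 0.007]
contact_force: [-12.3, 2.6, 10.5]
grip_width: 0.0172
gripper_force: 53.4
```

```bash
python3 - <<'E'
from plan import *
o,p,r=meas(); print(o["contact_force"],"in C",R.from_euler("z",-C[2]).apply(p-[*C[:2],0])*1000)
E
```

```text
[-12.30057235   2.59466382  10.51866247] in C [-0.21297232 61.44987537 55.36084497]
```

apply_moves --pt "0 0 0 0 0.001 0 -1" --pt "0 0 0 0 0.001 0 -1" --pt "0 0 0 0 0 0 -1" --pt "0 0 0 0 0 0 -1" --pt "0 0 0 0 0 0 0.2" --pt "0 0 0 0 0 0 0.2" --pt "0 0 0 0 0 0 0.2" --pt "0 0 0 0 0 0 0.2"

```text
clock: 40.83
tcp_pos: [0.4769, 0.3211, 0.0553]
orientation: [2.373, 2.055, 0.0]
contact_force: [-0.9, 0.0, 0.7]
grip_width: 0.0511
gripper_force: 0.0
```

apply_moves --pt "0 0 0 0 0 0 0.2" --pt "0 0 0 0 0 -0.01 0.2" --pt "0 0 0 0 0 -0.02 0.2" --pt "0 0 0 0 0 -0.03 0.2" --pt "0 0 0 0 0 -0.03 0.2" --pt "0 0 0 -0.02 0 -0.03 0.2" --pt "0 0 0 -0.03 0 -0.03 0.2" --pt "0 0 0 -0.03 0 -0.02 0.2"

```text
clock: 41.5
tcp_pos: [0.4655, 0.2434, 0.2282]
orientation: [2.371, 2.058, 0.005]
contact_force: [0.5, -0.3, 0.7]
grip_width: 0.0514
gripper_force: 0.0
```

apply_moves --pt "0 0 0 -0.03 -0.02 0 0.2" --pt "0 0 0 -0.03 -0.02 0 0.2" --pt "0 0 0 -0.03 -0.02 0 0.2" --pt "0 0 0 -0.03 0 0 0.2" --pt "0 0 0 -0.02 0 0 0.2" --pt "0 0 0 0 0 0 0.2" --pt "0 0 0 0 0 0 0.2" --pt "0 0 0 0 0 0 0.2"

```text
clock: 42.17
tcp_pos: [0.3858, 0.1141, 0.2255]
orientation: [2.373, 2.057, 0.002]
contact_force: [-0.1, -0.4, 0.8]
grip_width: 0.051
gripper_force: 0.0
```

```bash
python3 - <<'E'
from plan import *
from bench import grab_frame
o,p,r=meas(); print(o["contact_force"],p,o["grip_width"])
f=grab_frame("top"); g=grab_frame("scene"); cv2.imwrite("pics/top8.png",f); cv2.imwrite("pics/scene8.png",g)
a=cv2.resize(f[165:305,70:480],(800,273),interpolation=3); b=cv2.resize(g[140:300,180:560],(800,326),interpolation=3); cv2.imwrite("pics/f8.png",np.vstack([a,b]))
E
```

```text
[-0.10355073 -0.4035484   0.8025108 ] [0.38581472 0.11406307 0.22553249] 0.05096481573388955
```

View pics/f8.png

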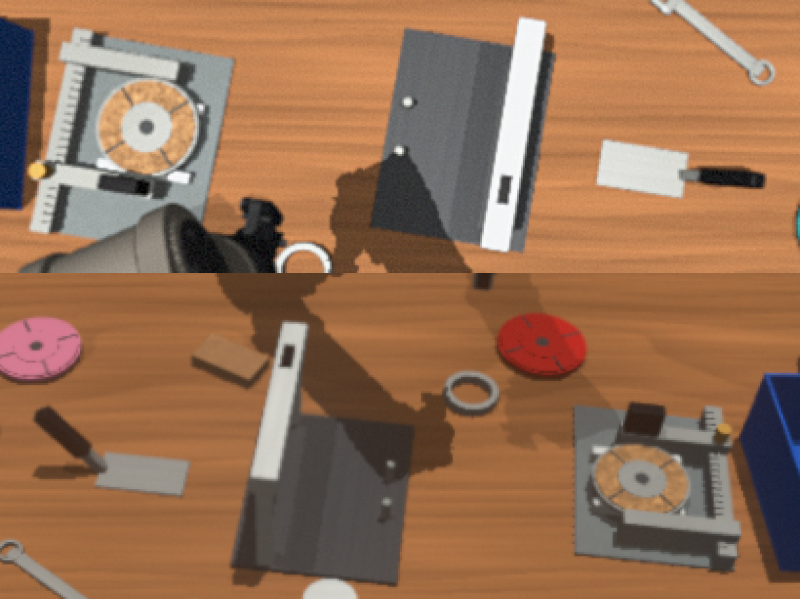

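The plate lies between the closed jaws on the ribs (top crop (148,127)). The lifter stands flat on the open bench (top crop (645,168)), and the bystanders in view are where they were.

```bash
python3 -c "
from bench import order
print(order.hand_in())"
```

```text
the job is handed in; nothing more can be done
None
```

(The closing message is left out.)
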